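Put the hand tools away in their fitted trays

TASK

Clear the four loose hand tools off the front of the bench: lay the graver, the doming punch, the screwdriver and the side cutters each in the wooden tray made to its size (graver in the shortest tray, punch in the middle-sized one, screwdriver in the long narrow one, side cutters in the wide one), along the tray, flat on its floor and either way round. Set them down rather than dropping them, and leave the polishing bar and the grey stone that lie among the tools where they are. Carry everything clear of the bench grinder and the vice.

Things in the scene. Friction and masses are not known exactly. Their poses are not given: they have to be found in the camera images.
- graver: graver (short hand chisel): plain dark steel, slim, 72 mm long, 8 mm thick. Origin: centre of its underside (middle of its length). Its own y axis runs along its length, z up. Can be gripped across at the origin.
- round_punch: doming punch: plain round steel bar with a narrowed end, 105 mm long, 10 mm thick. Origin: centre of its underside (middle of its length). Its own y axis runs along its length, z up. Can be gripped across at the origin.
- screwdriver: small yellow screwdriver: 140 mm long, handle up to 16 mm wide and 15 mm high, slender shaft. Origin: centre of its underside (middle of its length). Its own y axis runs along its length, z up. Can be gripped across at the origin.
- side_cutter: side cutters (small pliers with two dark handles and a steel head), lying flat: 134 mm long, 45 mm wide over both handles, 11 mm thick. Origin: centre of its underside (middle of its length). Its own x axis runs along its length, z up. Rigid (the handles do not move); at the origin it can be gripped across both handles, 45 mm wide. Handles to -x, head to +x.
- tray_short: wooden tray fixed to the bench, inside 90 mm long and 24 mm wide, outside 106 x 34 mm. Origin: centre of its underside, on the bench top; x axis along its length, z up. Floor 4 mm above the bench, lined with thin grey cloth; end stops rise 6 mm and side lips 5 mm above the floor; the side lips are missing over the middle 56 mm of the length, to leave room for fingers.
- tray_middle: wooden tray fixed to the bench, inside 123 mm long and 26 mm wide, outside 139 x 36 mm. Origin: centre of its underside, on the bench top; x axis along its length, z up. Floor 4 mm above the bench, lined with thin grey cloth; end stops rise 6 mm and side lips 5 mm above the floor; the side lips are missing over the middle 56 mm of the length, to leave room for fingers.
- tray_long: wooden tray fixed to the bench, inside 158 mm long and 32 mm wide, outside 174 x 42 mm. Origin: centre of its underside, on the bench top; x axis along its length, z up. Floor 4 mm above the bench, lined with thin grey cloth; end stops rise 6 mm and side lips 5 mm above the floor; the side lips are missing over the middle 56 mm of the length, to leave room for fingers.
- tray_wide: wooden tray fixed to the bench, inside 152 mm long and 61 mm wide, outside 168 x 71 mm. Origin: centre of its underside, on the bench top; x axis along its length, z up. Floor 4 mm above the bench, lined with thin grey cloth; end stops rise 6 mm and side lips 5 mm above the floor; the side lips are missing over the middle 56 mm of the length, to leave room for fingers.
- polish_bar: bar of white polishing compound, 55 x 22 mm, 16 mm high, among the tools; a bystander, to be left alone. Origin: centre of its underside. Behind it and the other left-hand things (from y = 0.12 leftwards, x = 0.53 onwards) stands a bench grinder up to 0.32 m high: it lies across a straight or swung path from the left-hand tools to the trays, so pass in front of it.
- grey_stone: polished grey oval stone, 22 x 16 mm, 9 mm high, among the tools; a bystander, to be left alone. Origin: centre of its underside. A bench vice 0.12 m high is fixed at the front edge to the right of the middle (x 0.32 to 0.48, y -0.21 to -0.07).

How it is judged:
At the end, for the whole second after the job is handed in: Each of the four tools lies released and at rest in its own tray: its middle within 12 mm along and 14 mm across of the tray's middle, its length within 0.25 rad of the tray's (either way round), level and down on the tray's floor (x of graver in the frame of tray_short between -0.012 and 0.012 m and y of graver in the frame of tray_short between -0.014 and 0.014 m and angle between the y axis of graver and the x axis of tray_short, either way round below 0.25 rad and height (world z) of each of graver, round_punch, screwdriver, side_cutter below 0.02 m and angle between graver's own y axis and vertical between 1.45 and 1.69 rad and linear speed of each of graver, round_punch, screwdriver, side_cutter below 0.01 m/s and contact force between each of graver, round_punch, screwdriver, side_cutter and the fingers below 0.05 N and x of round_punch in the frame of tray_middle between -0.012 and 0.012 m and y of round_punch in the frame of tray_middle between -0.014 and 0.014 m and angle between the y axis of round_punch and the x axis of tray_middle, either way round below 0.25 rad and angle between round_punch's own y axis and vertical between 1.45 and 1.69 rad and x of screwdriver in the frame of tray_long between -0.012 and 0.012 m and y of screwdriver in the frame of tray_long between -0.014 and 0.014 m and angle between the y axis of screwdriver and the x axis of tray_long, either way round below 0.25 rad and angle between screwdriver's own y axis and vertical between 1.45 and 1.69 rad and x of side_cutter in the frame of tray_wide between -0.012 and 0.012 m and y of side_cutter in the frame of tray_wide between -0.014 and 0.014 m and angle between the x axis of side_cutter and the x axis of tray_wide, either way round below 0.25 rad and angle between side_cutter's own x axis and vertical between 1.45 and 1.69 rad); the robot touches nothing.
It fails at once if a tool is dropped or thrown: in the air more than 6 cm above the bench with nothing touching it ((height (world z) of graver above 0.06 m and contact force between graver and anything else below 0.001 N) or (height (world z) of round_punch above 0.06 m and contact force between round_punch and anything else below 0.001 N) or (height (world z) of screwdriver above 0.06 m and contact force between screwdriver and anything else below 0.001 N) or (height (world z) of side_cutter above 0.06 m and contact force between side_cutter and anything else below 0.001 N)).
It fails at once if the polishing bar is shifted by more than 15 mm (distance of polish_bar from where it was at the start of the episode above 0.015 m).
It fails at once if the grey stone is shifted by more than 15 mm (distance of grey_stone from where it was at the start of the episode above 0.015 m).
It also fails if it takes over 131 s, if anything falls off the work surface, if the arm or the gripper's body presses on something with over 40 N, if the wrist force passes 120 N, or if a joint passes its speed limit or range.

ROBOT

A 6-joint arm with a two-finger parallel gripper is mounted at the origin on a cart in front of the work surface, level with it; the furniture and walls round the work are solid. World frame = base frame: x ahead of the robot, y to its left, z up, the work surface at z = 0. Lengths are in m, angles in rad, forces in N, time in s.
With the tool pointing down it reaches from about 0.375 to 0.9 m from the base axis. Payload 3.1 kg.
Tool frame: the origin (TCP) lies at the very end of the fingers, on their centre line; the grasp point (between the pads) lies 19 mm behind it; z points along the fingers, y is the direction in which the jaws open and shut (so a half turn about z gives the same grasp; the last joint's range is limited). The gripper opens to 87 mm and grips with 3 to 60 N. Pads are 19 mm wide; open, the fingers measure 117 mm over their backs; the gripper's body (75 mm by 190 mm) begins 51 mm behind the grasp point.
Start: joints at [1.032, 0.527, 1.433, -0, 1.181, -0.178], TCP at [0.22, 0.585, 0.223] pointing down, gripper open.
Joint ranges: [-3.08, 3.08], [-0.75, 2.2], [0.22, 2.44], [-1.43, 4.57], [0, 2.65], [-2.85, 2.85]. Speed limits (rad/s): [2.79, 2.79, 3.14, 3.14, 3.14, 3.14].

INTERFACE

Orientations are given as a unit quaternion [x, y, z, w].
In Python, from rig import robot gives the robot as it stands. The module is installed in compiled form; this text tells all that it offers.
- The arm moves only by the tool send_rows, never from a script. Its argument "deltas" is a list of rows, each an object of numbers: "tx", "ty", "tz": the shift along the tool's x, y, z in cm; "rx", "ry", "rz": the turn, a rotation vector about the tool's x, y, z in rad. A call has 1 to 5 rows; each row is the pose to reach, as a shift and turn from the pose commanded when the call began, along the tool's axes at that moment; what a row does not reach only later rows make up. A row lasts 1/12 s, in which the tool goes at most 41.7 mm and 7.16 degrees, less where a joint would pass 70% of its speed; a pose out of reach is approached as far as the arm can. A call with a gripper value outside its range is refused whole. "claw" is the finger opening in cm, from 0 to 8.7, set as the call begins (left out, the last holds). The fingers move at their own pace and stop on an object; "squeeze" is the grip in N (left out, the last holds). Time passes only in rows, so rows that repeat a pose let the fingers close. It gives the time, the measured TCP pose, the force and the opening at its end, in the units of the state.
- robot.get_obs(): the state, without advancing time (a new reading comes with each control period).
- robot.camera(name): name is "scene" or "top" or "wrist"; returns a dict with "color" (400x640x3 uint8, red, green, blue), "z_map" (400x640 float32, m along the optical axis (not along the pixel's ray), 0 where there is no reading), "intrinsics" (3x3 intrinsics, pixels), "distortion" ([k1, k2, p1, p2, k3] as OpenCV has them; the pictures are not rectified), "R" (3x3) and "t" (3): a world point X has camera coordinates R X + t; the wrist camera has in their place "tool_from_camera" (4x4, takes a point from camera to tool coordinates, whose origin is the TCP and whose axes are the flange's). Camera axes: x right, y down, z forward; pixel columns grow to the right and rows downward; lengths in m; the calibration is good to about 2 mm. A picture is of the moment at which its call begins: read the wrist's pose just before it.
- robot.hand_in(): hands the job in, once; it reports no verdict.
Trained networks look in the newest picture that a camera, given by its name, has taken for a name from the list of things; names that differ only in an ending like _2 or _b are one class to them, and where a whole thing is asked for, a point or a joint stands for the part that bears it (a point fixed in the world has none). Each returns a list of dicts, best first, with "p" (0 to 1); they miss things now and then, are a little off and sometimes report something else, mostly with a low value. They report only what shows in the picture. A call takes as long as a camera call.
- robot.outline_of(label, camera): "pixels" (400x640 bool, what is visible of it) and "xy" ([column, row] in pixels, amid what is visible of it).
- robot.tip_of(label, camera): "xy" ([column, row] in pixels: a listed point, or the origin of a listed thing).
The state is a dict: "time": time; "q": joint angles; "joint_velocities": joint speeds; "joint_torque": joint torques, N m; "position": TCP position; "tool_rot": TCP orientation; "ft_force": force on the tool from outside, world axes, zero at the start; "moment": the same for the moment, N m; "grip_width": finger opening in m.
Only numpy, scipy, OpenCV 4.12 (cv2) and the standard library are available. Lean on these libraries where they do the work, as an engineer would, in place of code of your own. Each camera call takes 0.05 s, during which the arm holds its last target.

## Working session

There is one attempt and no reset: what is moved stays moved. The work goes in short steps, Python scripts to look and compute and a tool call to move; the robot and the scene stay as the last step left them, time stands still between calls to the robot, and variables do not carry over. Pictures are saved under pics/ and viewed, and the job is handed in when it is done.

Besides the shell and the picture viewer there is one more tool, called after "Call:" as a command line: name --argument value ..., lists and objects as JSON in quotes. send_rows: Moves the arm, as the interface text tells. Its arguments: {"type":"object","properties":{"deltas":{"type":"array","items":{"type":"object","properties":{"tx":{"type":"number"},"ty":{"type":"number"},"tz":{"type":"number"},"rx":{"type":"number"},"ry":{"type":"number"},"rz":{"type":"number"}}}},"claw":{"type":"number"},"squeeze":{"type":"number"}},"required":["deltas"]}

```bash
mkdir -p pics; ls
cat > h.py <<'E'
import numpy as np, cv2, json
from scipy.spatial.transform import Rotation as Rn
from rig import robot
def cam_pose(c,obs=None):
    if 'R' in c: return np.array(c['R']),np.array(c['t'])
    T=np.array(c['tool_from_camera']); Rt=Rn.from_quat(obs['tool_rot']).as_matrix(); p=np.array(obs['position'])
    Rw=Rt@T[:3,:3]; tw=Rt@T[:3,3]+p   # world from cam
    return Rw.T,-Rw.T@tw
def px2plane(c,R,t,uv,z):
    K=np.array(c['intrinsics']);D=np.array(c['distortion'])
    n=cv2.undistortPoints(np.array(uv,float).reshape(-1,1,2),K,D).reshape(-1,2)
    d=np.c_[n,np.ones(len(n))]@R  # R^T d
    o=-R.T@t
    s=(z-o[2])/d[:,2]
    return o+s[:,None]*d
def save(n,im): cv2.imwrite('pics/'+n+'.png',cv2.cvtColor(im,cv2.COLOR_RGB2BGR))
E
python3 - <<'E'
from h import *
o=robot.get_obs();print(o)
for n in ['scene','top','wrist']:
    c=robot.camera(n);save(n+'0',c['color'])
    if n!='wrist': print(n,-np.array(c['R']).T@np.array(c['t']))
    else: print(c['tool_from_camera'])
E
```

```text
pics
{'time': 0.0, 'q': array([ 1.03252535e+00,  5.28446110e-01,  1.43394538e+00, -2.55935958e-06,
        1.18139106e+00, -1.78494349e-01]), 'joint_velocities': array([ 0.00017254,  0.00268167, -0.00244842,  0.00112203, -0.00134445,
        0.00099855]), 'joint_torque': array([ 1.74149645e-03, -4.40046430e+01, -1.76591599e+01,  6.33892254e-02,
        5.81398350e-02, -1.71820516e-04]), 'position': array([0.21961719, 0.58433724, 0.22157027]), 'tool_rot': array([ 1.78919106e-01,  9.83863179e-01, -1.02579589e-03, -3.82955911e-04]), 'ft_force': array([ 0.08416966, -0.01048761, -0.48387343]), 'moment': array([ 0.00932114, -0.02264168,  0.01531688]), 'grip_width': 0.08703250683815757}
scene [-0.03340672 -0.63092914  0.78436097]
top [0.39736712 0.03664044 1.02421704]
[[ 2.88047457e-07 -9.64299332e-01 -2.64814648e-01  7.18148857e-02]
 [ 9.99999885e-01 -1.26921983e-04  4.63263009e-04  1.09022743e-03]
 [-4.80335011e-04 -2.64814617e-01  9.64299221e-01 -1.61960794e-01]
 [ 0.00000000e+00  0.00000000e+00  0.00000000e+00  1.00000000e+00]]
```

View pics/top0.png

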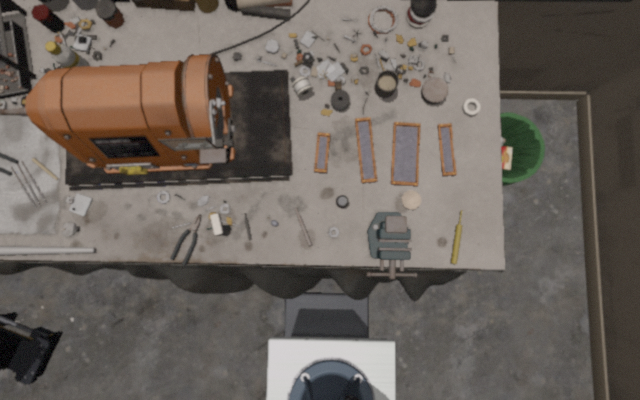

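View pics/scene0.png

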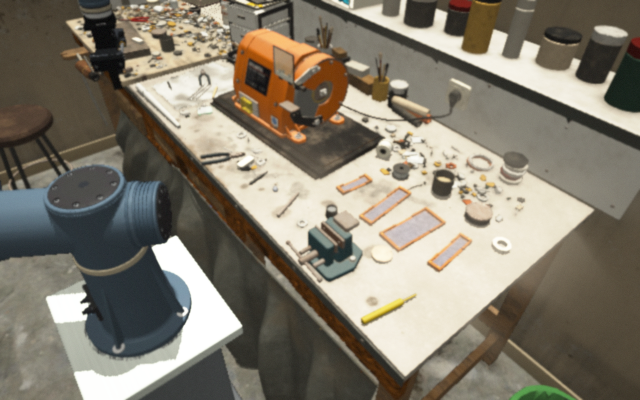

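```bash
cat > det.py <<'E'
from h import *
import sys
def det(cn,names,th=0.3,draw=None):
    o=robot.get_obs(); c=robot.camera(cn); R,t=cam_pose(c,o); im=c['color'].copy()
    for n in names:
        z=0.004 if n.startswith('tray') else 0.005
        for d in robot.outline_of(n,cn)[:3]:
            if d['p']<th: continue
            m=d['pixels']; v,u=np.nonzero(m)
            cs,_=cv2.findContours(m.astype(np.uint8),cv2.RETR_EXTERNAL,cv2.CHAIN_APPROX_NONE)
            cc=max(cs,key=len).reshape(-1,2); cv2.drawContours(im,[cc.reshape(-1,1,2)],-1,(255,0,0),1)
            w=px2plane(c,R,t,cc,z)[:,:2]
            (cx,cy),(a,b),ang=cv2.minAreaRect((w*1000).astype(np.float32))
            if a<b: ang+=90
            wp=px2plane(c,R,t,np.c_[u,v],z)[:,:2]; 
            e,V=np.linalg.eigh(np.cov(wp.T)); pa=np.arctan2(V[1,1],V[0,1])
            print(n,'outl p=%.2f n=%d px=%s rect c=(%.1f,%.1f) size %.0fx%.0f ang %.3f pca %.3f'%(d['p'],m.sum(),np.round(d['xy']),cx,cy,max(a,b),min(a,b),(np.radians(ang)+np.pi/2)%np.pi-np.pi/2,(pa+np.pi/2)%np.pi-np.pi/2))
        for d in robot.tip_of(n,cn)[:3]:
            if d['p']<th: continue
            print('   tip p=%.2f'%d['p'],np.round(d['xy'],1),np.round(px2plane(c,R,t,[d['xy']],z)[0]*1000,1))
            cv2.circle(im,tuple(int(x) for x in d['xy']),3,(0,255,0),1)
    if draw: save(draw,im)
T=['graver','round_punch','screwdriver','side_cutter']
Y=['tray_short','tray_middle','tray_long','tray_wide']
E
python3 -c "
from det import *
det('top',T+Y+['polish_bar','grey_stone'],draw='topdet')"
```

```text
graver outl p=0.70 n=33 px=[275. 226.] rect c=(440.1,151.6) size 16x13 ang -1.550 pca 1.039
graver outl p=0.60 n=72 px=[245. 228.] rect c=(424.5,221.9) size 53x9 ang 0.239 pca 0.247
   tip p=0.65 [243.9 226.5] [428.1 231.6   5. ]
round_punch outl p=0.67 n=169 px=[304. 223.] rect c=(431.5,78.9) size 98x14 ang 0.450 pca 0.413
   tip p=0.65 [301. 226.] [432.4  84.    5. ]
screwdriver outl p=0.71 n=229 px=[458. 242.] rect c=(397.6,-316.1) size 99x16 ang -0.171 pca -0.161
   tip p=0.67 [456.9 234.5] [ 419.4 -318.8    5. ]
side_cutter outl p=0.95 n=337 px=[190. 242.] rect c=(395.3,372.4) size 124x44 ang -0.412 pca -0.379
side_cutter outl p=0.52 n=1044 px=[365. 151.] rect c=(638.4,-82.1) size 175x43 ang 0.114 pca 0.114
side_cutter outl p=0.46 n=473 px=[320. 152.] rect c=(628.3,33.9) size 105x33 ang -0.056 pca -0.034
   tip p=0.75 [188.5 236.6] [399.3 372.5   5. ]
   tip p=0.30 [459.  235.8] [ 416.2 -324.1    5. ]
tray_short outl p=0.96 n=510 px=[322. 151.] rect c=(629.1,34.3) size 108x36 ang -0.043 pca -0.052
   tip p=0.72 [319.8 150.6] [632.9  39.6   4. ]
tray_middle outl p=0.57 n=1645 px=[406. 154.] rect c=(630.1,-187.0) size 169x72 ang -0.046 pca -0.048
tray_middle outl p=0.41 n=375 px=[189. 246.] rect c=(401.0,381.5) size 131x22 ang -0.591 pca -0.364
   tip p=0.76 [445.8 154.1] [ 630.5 -293.7    4. ]
tray_long outl p=0.74 n=1070 px=[367. 153.] rect c=(638.8,-80.9) size 177x45 ang 0.113 pca 0.110
   tip p=0.68 [366.7 149.3] [639.1 -84.7   4. ]
tray_wide outl p=0.83 n=1727 px=[406. 152.] rect c=(629.0,-185.8) size 172x74 ang -0.047 pca -0.053
   tip p=0.69 [404.1 152.6] [ 632.3 -183.8    4. ]
polish_bar outl p=0.63 n=252 px=[214. 221.] rect c=(433.7,302.7) size 60x30 ang 0.214 pca 0.215
   tip p=0.65 [215.9 222.1] [437.9 304.3   5. ]
grey_stone outl p=0.59 n=25 px=[277. 226.] rect c=(438.8,152.9) size 13x10 ang -1.550 pca 0.996
   tip p=0.41 [274.8 225.1] [433.3 151.9   5. ]
```

```bash
cat > go.py <<'E'
from h import *
# target pose: tcp x,y,z (m), jaw angle (rad, mod pi), tilt about tool length axis
def go(x,y,z,jaw,tilt=0.0,obs=None):
    o=obs or robot.get_obs(); p=np.array(o['position']); R=Rn.from_quat(o['tool_rot'])
    yc=R.as_matrix()[:,1]; cj=np.arctan2(yc[1],yc[0])
    j=cj+((jaw-cj+np.pi/2)%np.pi-np.pi/2)
    yv=np.array([np.cos(j),np.sin(j),0]); zv=np.array([0,0,-1.]); xv=np.cross(yv,zv)
    Rt=Rn.from_matrix(np.c_[xv,yv,zv])*Rn.from_rotvec([tilt,0,0])
    d=R.inv().apply(np.array([x,y,z])-p)*100; r=(R.inv()*Rt).as_rotvec()
    print('D t[cm] %.2f %.2f %.2f  r %.3f %.3f %.3f | rows>= %.1f lin %.1f rot'%(*d,*r,np.linalg.norm(d)/4.17,np.linalg.norm(r)/0.125))
def st():
    o=robot.get_obs(); yc=Rn.from_quat(o['tool_rot']).as_matrix(); 
    print('t %.2f pos %s jaw %.3f zax %s F %s w %.4f q6 %.2f'%(o['time'],np.round(o['position'],4),np.arctan2(yc[1,1],yc[0,1]),np.round(yc[:,2],3),np.round(o['ft_force'],1),o['grip_width'],o['q'][5]))
E
python3 - <<'E'
from go import *
st(); go(.398,.373,.2,1.18)
# height map around grinder/vice from top + scene
for n in ['top','scene']:
    c=robot.camera(n);R,t=cam_pose(c);K=np.array(c['intrinsics']);D=np.array(c['distortion'])
    v,u=np.mgrid[0:400,0:640];z=c['z_map'].ravel()
    nn=cv2.undistortPoints(np.c_[u.ravel(),v.ravel()].astype(float).reshape(-1,1,2),K,D).reshape(-1,2)
    P=(np.c_[nn*z[:,None],z]-t)@R;P=P[z>0]
    b=P[(P[:,0]>.45)&(P[:,0]<.8)&(P[:,1]>.05)&(P[:,1]<.6)&(P[:,2]>.015)&(P[:,2]<.4)]
    for lo,hi in [(.015,.05),(.05,.1),(.1,.2),(.2,.4)]:
        q=b[(b[:,2]>lo)&(b[:,2]<hi)]
        if len(q)>5: print(n,'grinder',lo,hi,np.round(np.percentile(q,1,axis=0),3),np.round(np.percentile(q,99,axis=0),3))
    b=P[(P[:,0]>.25)&(P[:,0]<.55)&(P[:,1]>-.27)&(P[:,1]<0)&(P[:,2]>.015)&(P[:,2]<.2)]
    for lo,hi in [(.015,.06),(.06,.09),(.09,.2)]:
        q=b[(b[:,2]>lo)&(b[:,2]<hi)]
        if len(q)>5: print(n,'vice',lo,hi,np.round(np.percentile(q,1,axis=0),3),np.round(np.percentile(q,99,axis=0),3))
E
```

```text
t 1.20 pos [0.22   0.585  0.2225] jaw 1.211 zax [-0. -0. -1.] F [-0.6 -0.8  0.2] w 0.0868 q6 -0.18
D t[cm] -24.12 -13.57 2.25  r -0.000 -0.000 0.031 | rows>= 6.7 lin 0.2 rot
top grinder 0.015 0.05 [0.537 0.084 0.017] [0.797 0.589 0.045]
top grinder 0.05 0.1 [0.549 0.249 0.052] [0.75  0.576 0.1  ]
top grinder 0.1 0.2 [0.566 0.251 0.101] [0.786 0.593 0.199]
top grinder 0.2 0.4 [0.572 0.249 0.203] [0.768 0.595 0.314]
top vice 0.015 0.06 [ 0.318 -0.198  0.015] [ 0.511 -0.008  0.059]
top vice 0.06 0.09 [ 0.311 -0.188  0.06 ] [ 0.423 -0.082  0.089]
top vice 0.09 0.2 [ 0.357 -0.176  0.095] [ 0.456 -0.104  0.121]
scene grinder 0.015 0.05 [0.539 0.076 0.016] [0.797 0.579 0.048]
scene grinder 0.05 0.1 [0.551 0.252 0.051] [0.764 0.577 0.1  ]
scene grinder 0.1 0.2 [0.569 0.251 0.101] [0.792 0.588 0.199]
scene grinder 0.2 0.4 [0.572 0.236 0.201] [0.779 0.59  0.32 ]
scene vice 0.015 0.06 [ 0.315 -0.2    0.015] [ 0.513 -0.009  0.06 ]
scene vice 0.06 0.09 [ 0.311 -0.179  0.06 ] [ 0.424 -0.085  0.09 ]
scene vice 0.09 0.2 [ 0.356 -0.178  0.091] [ 0.456 -0.105  0.12 ]
```

View pics/topdet.png

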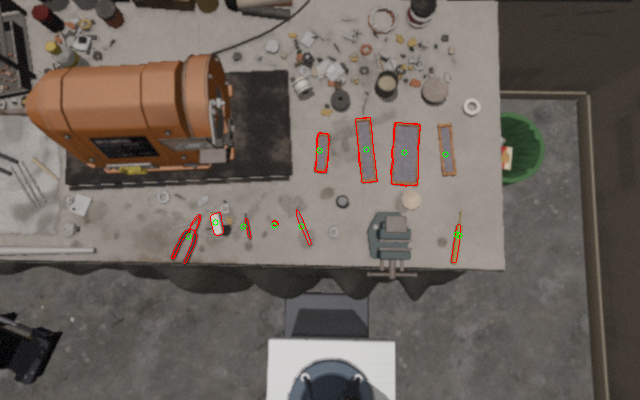

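View pics/wrist0.png

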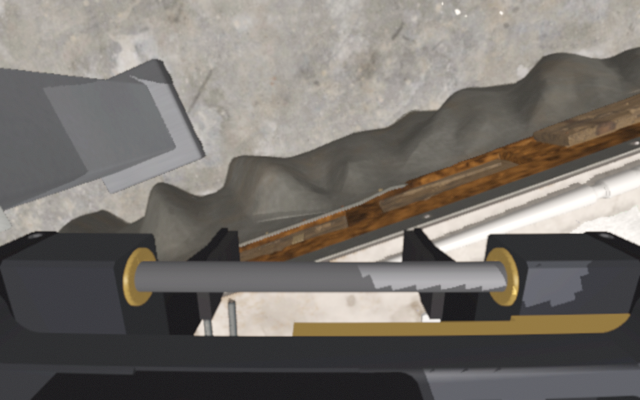

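Run:
```python
from go import *
go(.463,.347,.2,1.18)
```

```text
D t[cm] -31.12 -13.72 2.25  r -0.000 -0.000 0.031 | rows>= 8.2 lin 0.2 rot
```

Call:
send_rows --deltas '[{"tx":-4,"ty":-1.7,"tz":0.3},{"tx":-8,"ty":-3.5,"tz":0.6},{"tx":-11.8,"ty":-5.2,"tz":0.9},{"tx":-15.6,"ty":-6.9,"tz":1.1,"rz":0.03}]' --claw 6.5 --squeeze 30

```text
schema error: expected keys tx, ty, tz, rx, ry, rz
```

Call:
send_rows --deltas '[{"tx":-4,"ty":-1.7,"tz":0.3},{"tx":-8,"ty":-3.5,"tz":0.6},{"tx":-11.8,"ty":-5.2,"tz":0.9},{"tx":-15.5,"ty":-6.8,"tz":1.1},{"tx":-15.5,"ty":-6.8,"tz":1.1}]'

```text
schema error: expected keys tx, ty, tz, rx, ry, rz
```

Run:
```python
from go import *
from det import *
st(); det('wrist',['side_cutter','polish_bar','graver'],draw='w1'); st()
```

```text
t 1.30 pos [0.22   0.585  0.2225] jaw 1.211 zax [-0. -0. -1.] F [-0.5 -0.6  0.1] w 0.0869 q6 -0.18
side_cutter outl p=0.84 n=449 px=[230. 320.] rect c=(367.3,404.0) size 56x13 ang -0.361 pca -1.190
   tip p=0.79 [221.7 342.5] [397.8 374.9   5. ]
t 1.65 pos [0.22   0.585  0.2225] jaw 1.211 zax [-0.  0. -1.] F [0.8 0.3 0. ] w 0.0865 q6 -0.18
```

View pics/w1.png

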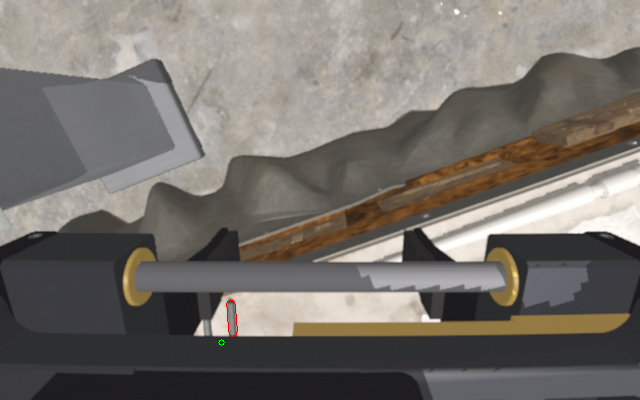

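Call:
send_rows --deltas '[{"tx":-3.4,"ty":-1.9,"tz":0.3,"rx":0,"ry":0,"rz":0},{"tx":-6.9,"ty":-3.8,"tz":0.6,"rx":0,"ry":0,"rz":0},{"tx":-10.3,"ty":-5.8,"tz":0.9,"rx":0,"ry":0,"rz":0},{"tx":-13.7,"ty":-7.7,"tz":1.2,"rx":0,"ry":0,"rz":0.03}]' --claw 6.5 --squeeze 30

```text
time: 1.98
position: [0.3217, 0.4635, 0.2105]
tool_rot: [0.193, 0.981, 0.0, 0.0]
ft_force: [0.3, -0.2, -0.5]
grip_width: 0.069
```

Call:
send_rows --deltas '[{"tx":-3.4,"ty":-1.9,"tz":0.3,"rx":0,"ry":0,"rz":0},{"tx":-6.9,"ty":-3.8,"tz":0.6,"rx":0,"ry":0,"rz":0},{"tx":-10.3,"ty":-5.8,"tz":0.9,"rx":0,"ry":0,"rz":0},{"tx":-10.5,"ty":-5.8,"tz":1.0,"rx":0,"ry":0,"rz":0},{"tx":-10.5,"ty":-5.8,"tz":1.0,"rx":0,"ry":0,"rz":0}]'

```text
time: 2.4
position: [0.3979, 0.3695, 0.2004]
tool_rot: [0.196, 0.981, 0.0, -0.0]
ft_force: [-0.0, 0.0, -0.1]
grip_width: 0.0652
```

Run:
```python
from go import *
from det import *
st(); det('wrist',['side_cutter','polish_bar','graver'],draw='w2'); st()
```

```text
t 2.40 pos [0.3979 0.3695 0.2004] jaw 1.176 zax [-0.  0. -1.] F [-0.   0.  -0.1] w 0.0652 q6 -0.63
side_cutter outl p=0.98 n=1918 px=[329. 169.] rect c=(398.4,373.4) size 131x45 ang -0.377 pca -0.387
   tip p=0.94 [321.  175.5] [401.  370.3   5. ]
polish_bar outl p=0.66 n=950 px=[277. 227.] rect c=(436.4,302.4) size 56x25 ang 0.295 pca 0.263
   tip p=0.83 [277.3 224.6] [434.8 301.8   5. ]
graver outl p=0.57 n=289 px=[209. 238.] rect c=(418.3,221.7) size 43x11 ang 0.306 pca 0.254
   tip p=0.85 [218.6 245.2] [431.7 227.3   5. ]
t 2.75 pos [0.3953 0.3722 0.2007] jaw 1.183 zax [ 0.  0. -1.] F [ 0.4  0.3 -1.1] w 0.0654 q6 -0.63
```

View pics/w2.png

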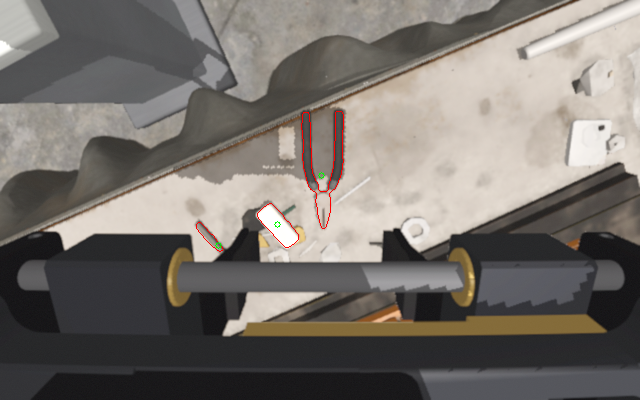

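Run:
```python
from go import *
st();go(.3995,.3725,.003,1.186)
```

```text
t 2.75 pos [0.3953 0.3722 0.2007] jaw 1.183 zax [ 0.  0. -1.] F [ 0.4  0.3 -1.1] w 0.0654 q6 -0.63
D t[cm] -0.38 0.18 19.77  r 0.000 0.000 -0.003 | rows>= 4.7 lin 0.0 rot
```

Call:
send_rows --deltas '[{"tx":-0.4,"ty":0.2,"tz":4,"rx":0,"ry":0,"rz":0},{"tx":-0.4,"ty":0.2,"tz":8,"rx":0,"ry":0,"rz":0},{"tx":-0.4,"ty":0.2,"tz":12,"rx":0,"ry":0,"rz":0},{"tx":-0.4,"ty":0.2,"tz":15,"rx":0,"ry":0,"rz":0},{"tx":-0.4,"ty":0.2,"tz":17,"rx":0,"ry":0,"rz":0}]'

```text
time: 3.17
position: [0.3986, 0.3713, 0.0276]
tool_rot: [0.193, 0.981, -0.001, -0.002]
ft_force: [0.1, 0.4, 0.2]
grip_width: 0.0652
```

Call:
send_rows --deltas '[{"tx":0,"ty":0,"tz":1.5,"rx":0,"ry":0,"rz":0},{"tx":0,"ty":0,"tz":2.5,"rx":0,"ry":0,"rz":0},{"tx":0,"ty":0,"tz":2.7,"rx":0,"ry":0,"rz":0},{"tx":0,"ty":0,"tz":2.7,"rx":0,"ry":0,"rz":0}]'

```text
time: 3.5
position: [0.4003, 0.3719, 0.0033]
tool_rot: [0.193, 0.981, -0.0, -0.0]
ft_force: [0.3, -0.5, 0.5]
grip_width: 0.0653
```

Call:
send_rows --deltas '[{"tx":0,"ty":0,"tz":0,"rx":0,"ry":0,"rz":0},{"tx":0,"ty":0,"tz":0,"rx":0,"ry":0,"rz":0},{"tx":0,"ty":0,"tz":0,"rx":0,"ry":0,"rz":0},{"tx":0,"ty":0,"tz":0,"rx":0,"ry":0,"rz":0},{"tx":0,"ty":0,"tz":0,"rx":0,"ry":0,"rz":0}]' --claw 3

```text
time: 3.92
position: [0.401, 0.3716, 0.0043]
tool_rot: [0.194, 0.981, 0.0, 0.0]
ft_force: [-0.7, 1.2, 2.9]
grip_width: 0.0395
```

Run:
```python
from go import *
st();c=robot.camera('wrist');save('w3',c['color']);st()
c=robot.camera('top');save('t3',c['color'][100:300,100:340].repeat(3,0).repeat(3,1))
```

```text
t 3.92 pos [0.401  0.3716 0.0043] jaw 1.181 zax [ 0.001  0.001 -1.   ] F [-0.7  1.2  2.9] w 0.0395 q6 -0.64
t 3.97 pos [0.401  0.3717 0.0043] jaw 1.181 zax [ 0.001  0.001 -1.   ] F [-0.3  0.1  3.3] w 0.0390 q6 -0.64
```

View pics/w3.png

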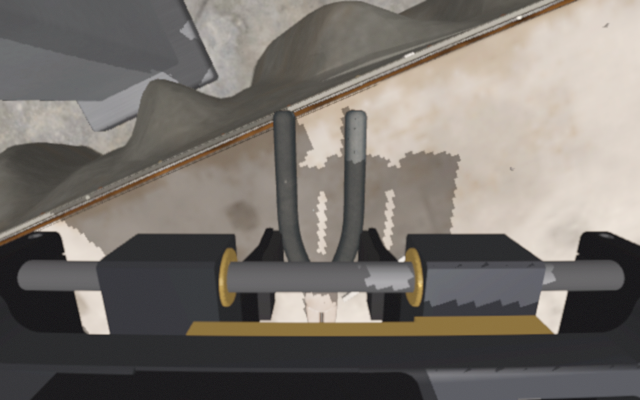

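Run:
```python
from go import *
st();o=robot.get_obs();c=robot.camera('wrist');R,t=cam_pose(c,o)
w=px2plane(c,R,t,[[284,110],[356,112],[320,111],[276,250],[364,250],[286,180],[354,180]],.006);print(w)
p=o['position'];Rt=Rn.from_quat(o['tool_rot']);print(Rt.inv().apply(w-p))
st()
```

```text
t 4.02 pos [0.4011 0.3717 0.0043] jaw 1.181 zax [ 0.001  0.001 -1.   ] F [-0.4  0.1  3.6] w 0.0394 q6 -0.64
[[0.33032395 0.38355128 0.006     ]
 [0.34405882 0.41455663 0.006     ]
 [0.33719886 0.39903467 0.006     ]
 [0.39404841 0.35055489 0.006     ]
 [0.41172449 0.39347729 0.006     ]
 [0.36152345 0.37077336 0.006     ]
 [0.37437137 0.40200229 0.006     ]]
[[ 0.06991775 -0.01594647 -0.00179183]
 [ 0.06900051  0.01795244 -0.00175378]
 [ 0.06944488  0.00098799 -0.00177281]
 [-0.00156612 -0.02224124 -0.00175151]
 [-0.00159847  0.02417829 -0.00170021]
 [ 0.03620303 -0.0159048  -0.00176949]
 [ 0.03619116  0.01786373 -0.00173218]]
t 4.07 pos [0.401  0.3717 0.0042] jaw 1.181 zax [ 0.001  0.001 -1.   ] F [-0.7  0.1  5.6] w 0.0393 q6 -0.64
```

Call:
send_rows --deltas '[{"tx":0,"ty":0,"tz":0,"rx":0,"ry":0,"rz":0},{"tx":0,"ty":0,"tz":-1,"rx":0,"ry":0,"rz":0},{"tx":0,"ty":0,"tz":-2.5,"rx":0,"ry":0,"rz":0},{"tx":0,"ty":0,"tz":-4,"rx":0,"ry":0,"rz":0},{"tx":0,"ty":0,"tz":-4,"rx":0,"ry":0,"rz":0}]' --squeeze 40

```text
time: 4.48
position: [0.402, 0.3723, 0.0459]
tool_rot: [0.194, 0.981, 0.001, 0.002]
ft_force: [0.3, -0.2, -1.3]
grip_width: 0.0383
```

Run:
```python
from go import *
st();o=robot.get_obs();c=robot.camera('wrist');save('w4',c['color']);st()
c=robot.camera('scene');save('s4',c['color'])
```

```text
t 4.48 pos [0.402  0.3723 0.0459] jaw 1.181 zax [ 0.004  0.002 -1.   ] F [ 0.3 -0.2 -1.3] w 0.0383 q6 -0.64
t 4.53 pos [0.4016 0.372  0.0448] jaw 1.181 zax [ 0.003  0.002 -1.   ] F [ 0.4  1.3 -0.9] w 0.0383 q6 -0.64
```

View pics/w4.png

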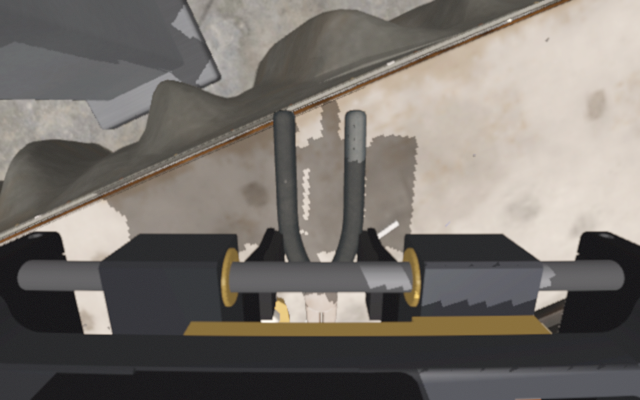

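View pics/s4.png

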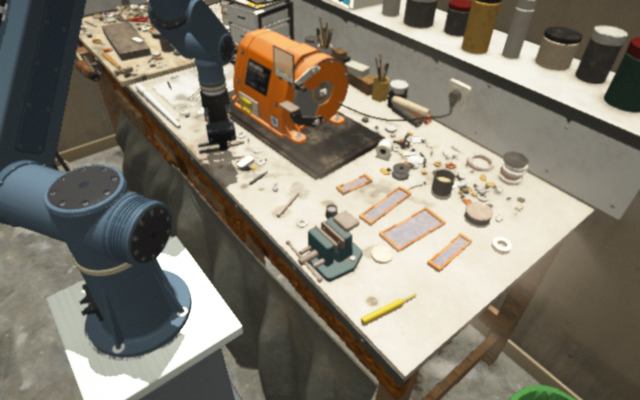

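Call:
send_rows --deltas '[{"tx":0,"ty":0,"tz":-4,"rx":0,"ry":0,"rz":0},{"tx":0,"ty":0,"tz":-8,"rx":0,"ry":0,"rz":0},{"tx":-0.5,"ty":-1,"tz":-12,"rx":0,"ry":0,"rz":0},{"tx":-1.9,"ty":-3.8,"tz":-14.5,"rx":0,"ry":0,"rz":0},{"tx":-3.6,"ty":-7.2,"tz":-15.5,"rx":0,"ry":0,"rz":0}]'

```text
time: 5.0
position: [0.4087, 0.2927, 0.2016]
tool_rot: [0.192, 0.981, 0.002, 0.003]
ft_force: [1.3, -0.9, -1.0]
grip_width: 0.0388
```

Call:
send_rows --deltas '[{"tx":-1.7,"ty":-3.4,"tz":0,"rx":0,"ry":0,"rz":0},{"tx":-3.4,"ty":-6.8,"tz":0,"rx":0,"ry":0,"rz":0},{"tx":-5.1,"ty":-10.2,"tz":0,"rx":0,"ry":0,"rz":0},{"tx":-6.8,"ty":-13.6,"tz":0,"rx":0,"ry":0,"rz":0},{"tx":-8.5,"ty":-17,"tz":0,"rx":0,"ry":0,"rz":0}]'

```text
time: 5.42
position: [0.4197, 0.1, 0.1978]
tool_rot: [0.193, 0.981, -0.0, -0.001]
ft_force: [0.1, 1.0, -2.0]
grip_width: 0.0385
```

Run:
```python
from go import *
from det import *
det('top',[]);st();go(.629,-.186,.2,1.521)
```

```text
t 5.47 pos [0.4211 0.0938 0.1977] jaw 1.178 zax [-0.001 -0.005 -1.   ] F [-0.6 -4.9 -1.6] w 0.0386 q6 -1.21
D t[cm] -29.92 -17.88 -0.11  r -0.005 -0.000 -0.343 | rows>= 8.4 lin 2.7 rot
```

Call:
send_rows --deltas '[{"tx":-2.8,"ty":-1.7,"tz":0,"rx":0,"ry":0,"rz":0},{"tx":-5.8,"ty":-3.5,"tz":0,"rx":0,"ry":0,"rz":0},{"tx":-8.8,"ty":-5.3,"tz":0,"rx":0,"ry":0,"rz":0},{"tx":-11.8,"ty":-7.1,"tz":0,"rx":0,"ry":0,"rz":0},{"tx":-15,"ty":-9,"tz":0,"rx":0,"ry":0,"rz":0}]'

```text
time: 5.88
position: [0.5249, -0.0395, 0.1974]
tool_rot: [0.194, 0.981, 0.0, -0.002]
ft_force: [0.6, -0.1, -1.2]
grip_width: 0.0385
```

Call:
send_rows --deltas '[{"tx":-3,"ty":-1.8,"tz":0,"rx":0,"ry":0,"rz":-0.07},{"tx":-6,"ty":-3.6,"tz":0,"rx":0,"ry":0,"rz":-0.15},{"tx":-9,"ty":-5.4,"tz":0,"rx":0,"ry":0,"rz":-0.23},{"tx":-12,"ty":-7.2,"tz":0,"rx":0,"ry":0,"rz":-0.31},{"tx":-14.5,"ty":-8.7,"tz":0,"rx":0,"ry":0,"rz":-0.343}]'

```text
time: 6.3
position: [0.627, -0.176, 0.1968]
tool_rot: [0.022, 1.0, 0.0, -0.001]
ft_force: [0.9, -0.3, -1.3]
grip_width: 0.0386
```

Call:
send_rows --deltas '[{"tx":0,"ty":0,"tz":0,"rx":0,"ry":0,"rz":0},{"tx":0,"ty":0,"tz":0,"rx":0,"ry":0,"rz":0},{"tx":0,"ty":0,"tz":0,"rx":0,"ry":0,"rz":0}]'

```text
time: 6.55
position: [0.6249, -0.1732, 0.1968]
tool_rot: [0.024, 1.0, 0.001, -0.002]
ft_force: [0.3, 0.6, -2.1]
grip_width: 0.0384
```

Run:
```python
from go import *
from det import *
det('wrist',['side_cutter','tray_wide'],draw='w5');st();go(.629,-.186,.008,1.521)
```

```text
side_cutter outl p=0.97 n=7461 px=[341. 195.] rect c=(645.0,-137.4) size 173x32 ang -0.105 pca -0.033
tray_wide outl p=0.97 n=6835 px=[314. 169.] rect c=(632.2,-183.9) size 171x71 ang -0.031 pca -0.002
   tip p=0.77 [307.5 174. ] [ 624.4 -185.9    4. ]
t 6.80 pos [ 0.6257 -0.173   0.1986] jaw 1.525 zax [-0.001  0.    -1.   ] F [-0.1  0.4 -0.1] w 0.0385 q6 -1.97
D t[cm] -0.40 -1.29 19.06  r 0.000 -0.001 0.004 | rows>= 4.6 lin 0.0 rot
```

View pics/w5.png

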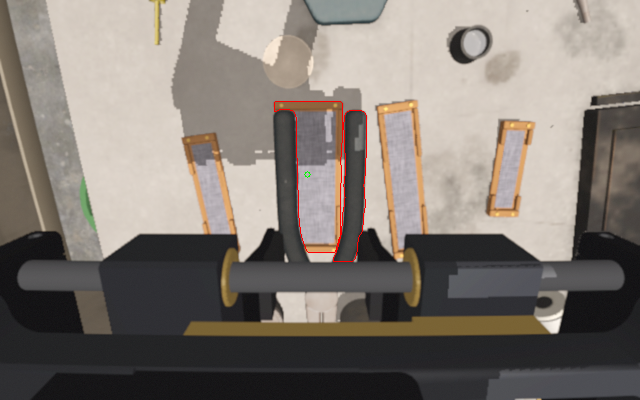

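Run:
```python
from go import *
o=robot.get_obs();c=robot.camera('wrist');R,t=cam_pose(c,o)
save('w5b',c['color'][80:290,150:550].repeat(2,0).repeat(2,1))
w=px2plane(c,R,t,[[276,102],[342,101],[309,101.5],[322,249]],.010);print(w)
```

```text
[[ 0.54847724 -0.21388723  0.01      ]
 [ 0.55061575 -0.14636077  0.01      ]
 [ 0.5495767  -0.18010677  0.01      ]
 [ 0.71358029 -0.17408938  0.01      ]]
```

View pics/w5b.png

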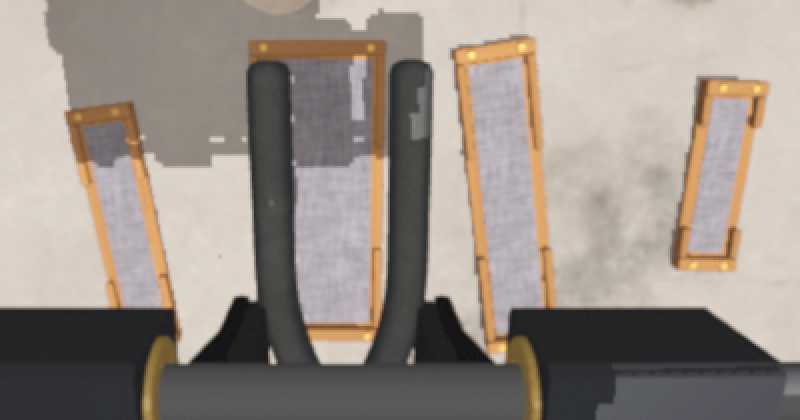

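Run:
```python
from go import *
st();go(.6345,-.186,.0085,1.53)
```

```text
t 6.85 pos [ 0.6259 -0.1732  0.1988] jaw 1.525 zax [-0.  0. -1.] F [ 0.   0.5 -1. ] w 0.0382 q6 -1.97
D t[cm] -0.92 -1.24 19.03  r 0.000 -0.000 -0.005 | rows>= 4.6 lin 0.0 rot
```

Call:
send_rows --deltas '[{"tx":-0.9,"ty":-1.2,"tz":2.5,"rx":0,"ry":0,"rz":0},{"tx":-0.9,"ty":-1.2,"tz":6,"rx":0,"ry":0,"rz":0},{"tx":-0.9,"ty":-1.2,"tz":10,"rx":0,"ry":0,"rz":0},{"tx":-0.9,"ty":-1.2,"tz":14,"rx":0,"ry":0,"rz":0},{"tx":-0.9,"ty":-1.2,"tz":16,"rx":0,"ry":0,"rz":0}]'

```text
time: 7.27
position: [0.6318, -0.185, 0.0342]
tool_rot: [0.023, 1.0, 0.001, -0.003]
ft_force: [-0.5, 0.2, -2.1]
grip_width: 0.0388
```

Call:
send_rows --deltas '[{"tx":0,"ty":0,"tz":0.6,"rx":0,"ry":0,"rz":0},{"tx":0,"ty":0,"tz":0.6,"rx":0,"ry":0,"rz":0},{"tx":0,"ty":0,"tz":0.6,"rx":0,"ry":0,"rz":0}]'

```text
time: 7.52
position: [0.6358, -0.1869, 0.0337]
tool_rot: [0.023, 1.0, -0.0, 0.001]
ft_force: [0.1, 0.6, -1.2]
grip_width: 0.0386
```

Run:
```python
from go import *
c=robot.camera('wrist');save('w6',c['color'][80:290,150:550].repeat(2,0).repeat(2,1))
st();go(.6345,-.186,.0085,1.53)
```

```text
t 7.57 pos [ 0.6364 -0.1872  0.0347] jaw 1.524 zax [ 0.004 -0.002 -1.   ] F [-0.3 -0.2 -0.9] w 0.0391 q6 -1.98
D t[cm] 0.20 0.12 2.62  r -0.002 0.004 -0.006 | rows>= 0.6 lin 0.1 rot
```

View pics/w6.png

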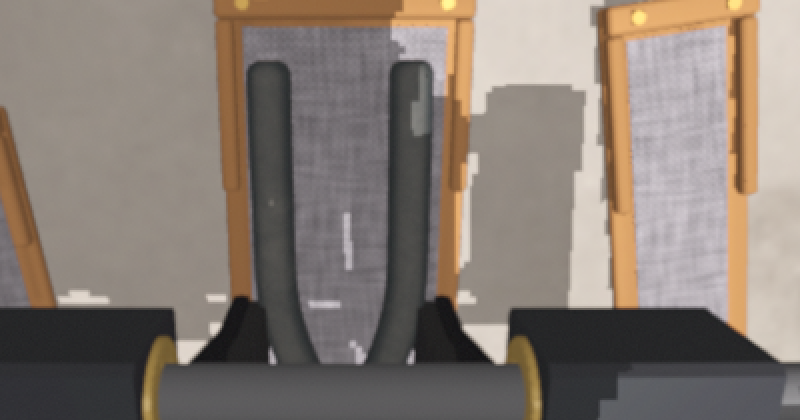

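Call:
send_rows --deltas '[{"tx":0.15,"ty":0.1,"tz":1,"rx":0,"ry":0,"rz":0},{"tx":0.15,"ty":0.1,"tz":2,"rx":0,"ry":0,"rz":0},{"tx":0.15,"ty":0.1,"tz":2.4,"rx":0,"ry":0,"rz":0},{"tx":0.15,"ty":0.1,"tz":2.6,"rx":0,"ry":0,"rz":0},{"tx":0.15,"ty":0.1,"tz":2.6,"rx":0,"ry":0,"rz":0}]'

```text
time: 7.98
position: [0.633, -0.1853, 0.0082]
tool_rot: [0.023, 1.0, 0.0, -0.0]
ft_force: [-3.6, 0.6, 9.0]
grip_width: 0.0384
```

Run:
```python
from go import *
c=robot.camera('wrist');save('w7',c['color'][80:290,150:550].repeat(2,0).repeat(2,1))
st();go(.6345,-.186,.0085,1.53)
```

```text
t 8.03 pos [ 0.633  -0.1853  0.0082] jaw 1.524 zax [-0.001  0.    -1.   ] F [-3.4  0.9  7.8] w 0.0385 q6 -1.98
D t[cm] -0.16 -0.06 -0.03  r 0.000 -0.001 -0.006 | rows>= 0.0 lin 0.0 rot
```

View pics/w7.png

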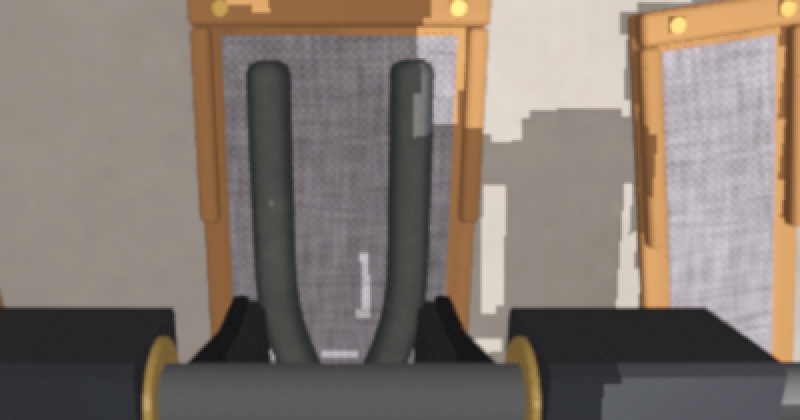

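Call:
send_rows --deltas '[{"tx":0,"ty":0,"tz":0,"rx":0,"ry":0,"rz":0},{"tx":0,"ty":0,"tz":0,"rx":0,"ry":0,"rz":0},{"tx":0,"ty":0,"tz":0,"rx":0,"ry":0,"rz":0},{"tx":0,"ty":0,"tz":-1,"rx":0,"ry":0,"rz":0},{"tx":0,"ty":0,"tz":-3,"rx":0,"ry":0,"rz":0}]' --claw 5.5

```text
time: 8.45
position: [0.6312, -0.1846, 0.0345]
tool_rot: [0.023, 1.0, 0.001, -0.003]
ft_force: [0.0, 0.1, 0.7]
grip_width: 0.0542
```

Call:
send_rows --deltas '[{"tx":0,"ty":0,"tz":-4,"rx":0,"ry":0,"rz":0},{"tx":0,"ty":0,"tz":-8,"rx":0,"ry":0,"rz":0},{"tx":0,"ty":0,"tz":-12,"rx":0,"ry":0,"rz":0},{"tx":0,"ty":0,"tz":-16,"rx":0,"ry":0,"rz":0},{"tx":0,"ty":0,"tz":-16,"rx":0,"ry":0,"rz":0}]' --claw 4

```text
time: 8.87
position: [0.6385, -0.1879, 0.2069]
tool_rot: [0.023, 1.0, -0.004, 0.008]
ft_force: [0.6, 0.6, 0.7]
grip_width: 0.0406
```

Run:
```python
from go import *
from det import *
det('wrist',['side_cutter','tray_wide','tray_middle'],draw='w8')
st();go(.425,.223,.2,1.82)
```

```text
side_cutter outl p=0.86 n=2109 px=[312. 158.] rect c=(630.4,-184.4) size 134x45 ang -0.048 pca -0.044
   tip p=0.89 [323.5 162.9] [ 632.1 -184.6    5. ]
   tip p=0.54 [228.6 175.6] [ 641.6 -292.2    5. ]
tray_wide outl p=0.84 n=7796 px=[324. 158.] rect c=(632.1,-184.6) size 171x73 ang -0.050 pca -0.048
tray_wide outl p=0.37 n=63 px=[176.  14.] rect c=(471.9,-327.4) size 22x3 ang -0.201 pca -0.186
   tip p=0.82 [321.5 159.9] [ 628.8 -186.7    4. ]
tray_middle outl p=0.56 n=4002 px=[227. 173.] rect c=(646.4,-293.9) size 142x40 ang 0.079 pca 0.086
   tip p=0.83 [232.3 175.6] [ 642.  -288.3    4. ]
   tip p=0.34 [320.2 162. ] [ 631.1 -188.2    4. ]
t 9.22 pos [ 0.632  -0.185   0.1943] jaw 1.524 zax [-0.004  0.002 -1.   ] F [ 0.7 -0.6  0.1] w 0.0398 q6 -1.98
D t[cm] 22.59 39.79 -0.41  r 0.002 -0.004 -0.296 | rows>= 11.0 lin 2.4 rot
```

View pics/w8.png

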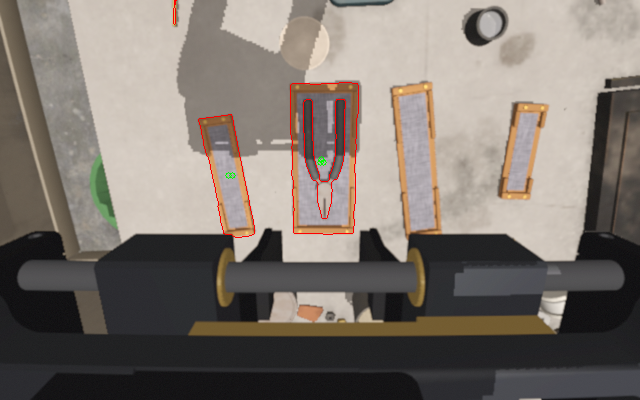

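Call:
send_rows --deltas '[{"tx":1.9,"ty":3.3,"tz":0,"rx":0,"ry":0,"rz":0},{"tx":3.8,"ty":6.6,"tz":0,"rx":0,"ry":0,"rz":0},{"tx":5.7,"ty":9.9,"tz":0,"rx":0,"ry":0,"rz":0},{"tx":7.6,"ty":13.3,"tz":0,"rx":0,"ry":0,"rz":0},{"tx":9.5,"ty":16.7,"tz":0,"rx":0,"ry":0,"rz":0}]' --claw 3.5

```text
time: 9.63
position: [0.5443, -0.0129, 0.1951]
tool_rot: [0.024, 1.0, 0.0, -0.001]
ft_force: [0.9, 1.0, -0.6]
grip_width: 0.0351
```

Call:
send_rows --deltas '[{"tx":1.9,"ty":3.3,"tz":0,"rx":0,"ry":0,"rz":0},{"tx":3.8,"ty":6.6,"tz":0,"rx":0,"ry":0,"rz":0},{"tx":5.7,"ty":9.9,"tz":0,"rx":0,"ry":0,"rz":0},{"tx":7.6,"ty":13.3,"tz":0,"rx":0,"ry":0,"rz":0},{"tx":9.5,"ty":16.7,"tz":0,"rx":0,"ry":0,"rz":0}]'

```text
time: 10.05
position: [0.4573, 0.1583, 0.1954]
tool_rot: [0.024, 1.0, -0.0, -0.001]
ft_force: [0.4, 0.3, 0.2]
grip_width: 0.0352
```

Call:
send_rows --deltas '[{"tx":1.8,"ty":3.2,"tz":0,"rx":0,"ry":0,"rz":-0.1},{"tx":3.6,"ty":6.4,"tz":0,"rx":0,"ry":0,"rz":-0.2},{"tx":3.6,"ty":6.4,"tz":0,"rx":0,"ry":0,"rz":-0.296},{"tx":3.6,"ty":6.4,"tz":0,"rx":0,"ry":0,"rz":-0.296},{"tx":3.6,"ty":6.4,"tz":0,"rx":0,"ry":0,"rz":-0.296}]'

```text
time: 10.47
position: [0.4257, 0.2227, 0.1958]
tool_rot: [-0.124, 0.992, -0.0, -0.001]
ft_force: [0.8, -0.4, -0.4]
grip_width: 0.0346
```

Run:
```python
from go import *
from det import *
st();robot.camera('top');robot.camera('top');det('wrist',['graver','polish_bar','grey_stone'],draw='w9')
st();go(.425,.223,.003,1.82)
```

```text
t 10.47 pos [0.4257 0.2227 0.1958] jaw 1.819 zax [-0.001 -0.001 -1.   ] F [ 0.8 -0.4 -0.4] w 0.0346 q6 -1.57
graver outl p=0.82 n=444 px=[321. 176.] rect c=(430.9,224.4) size 71x9 ang 0.250 pca 0.239
   tip p=0.97 [324.2 179.8] [432.2 228.3   5. ]
polish_bar outl p=0.96 n=1060 px=[390. 201.] rect c=(436.1,304.8) size 58x25 ang 0.237 pca 0.228
   tip p=0.67 [387.1 197.9] [435.1 301.2   5. ]
grey_stone outl p=0.72 n=226 px=[255. 172.] rect c=(440.3,155.7) size 18x18 ang -1.326 pca 1.032
t 10.92 pos [0.4264 0.2221 0.1965] jaw 1.818 zax [ 0.  0. -1.] F [ 0.3 -0.2  0.6] w 0.0356 q6 -1.57
D t[cm] 0.11 0.12 19.35  r 0.000 0.000 -0.002 | rows>= 4.6 lin 0.0 rot
```

View pics/w9.png

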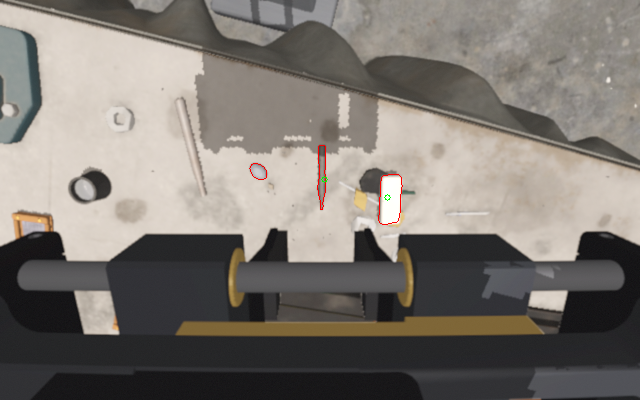

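Run:
```python
from go import *
st();go(.431,.2248,.003,1.814)
```

```text
t 10.92 pos [0.4264 0.2221 0.1965] jaw 1.818 zax [ 0.  0. -1.] F [ 0.3 -0.2  0.6] w 0.0356 q6 -1.57
D t[cm] -0.51 0.15 19.35  r 0.000 0.000 0.004 | rows>= 4.6 lin 0.0 rot
```

Call:
send_rows --deltas '[{"tx":-0.5,"ty":0.15,"tz":4,"rx":0,"ry":0,"rz":0},{"tx":-0.5,"ty":0.15,"tz":8,"rx":0,"ry":0,"rz":0},{"tx":-0.5,"ty":0.15,"tz":12,"rx":0,"ry":0,"rz":0},{"tx":-0.5,"ty":0.15,"tz":15,"rx":0,"ry":0,"rz":0},{"tx":-0.5,"ty":0.15,"tz":17,"rx":0,"ry":0,"rz":0}]'

```text
time: 11.33
position: [0.4294, 0.2247, 0.0238]
tool_rot: [-0.124, 0.992, -0.0, -0.002]
ft_force: [0.8, 0.2, 0.3]
grip_width: 0.0353
```

Call:
send_rows --deltas '[{"tx":0,"ty":0,"tz":1.3,"rx":0,"ry":0,"rz":0},{"tx":0,"ty":0,"tz":2.2,"rx":0,"ry":0,"rz":0},{"tx":0,"ty":0,"tz":2.35,"rx":0,"ry":0,"rz":0},{"tx":0,"ty":0,"tz":2.35,"rx":0,"ry":0,"rz":0},{"tx":0,"ty":0,"tz":2.35,"rx":0,"ry":0,"rz":0}]'

```text
time: 11.75
position: [0.4312, 0.2254, 0.0038]
tool_rot: [-0.124, 0.992, 0.0, 0.001]
ft_force: [0.3, 0.2, -0.3]
grip_width: 0.0349
```

Call:
send_rows --deltas '[{"tx":0,"ty":0,"tz":0,"rx":0,"ry":0,"rz":0},{"tx":0,"ty":0,"tz":0,"rx":0,"ry":0,"rz":0},{"tx":0,"ty":0,"tz":0,"rx":0,"ry":0,"rz":0},{"tx":0,"ty":0,"tz":0,"rx":0,"ry":0,"rz":0},{"tx":0,"ty":0,"tz":0,"rx":0,"ry":0,"rz":0}]' --claw 0

```text
time: 12.17
position: [0.4307, 0.2254, 0.0034]
tool_rot: [-0.124, 0.992, 0.0, 0.0]
ft_force: [0.0, 0.0, 0.4]
grip_width: 0.0095
```

Run:
```python
from go import *
st();c=robot.camera('wrist');save('w10',c['color']);st()
```

```text
t 12.17 pos [0.4307 0.2254 0.0034] jaw 1.820 zax [ 0.001  0.    -1.   ] F [0.  0.  0.4] w 0.0095 q6 -1.57
t 12.22 pos [0.4307 0.2253 0.0033] jaw 1.820 zax [ 0.001  0.    -1.   ] F [-0.7 -0.6  1.5] w 0.0070 q6 -1.57
```

View pics/w10.png

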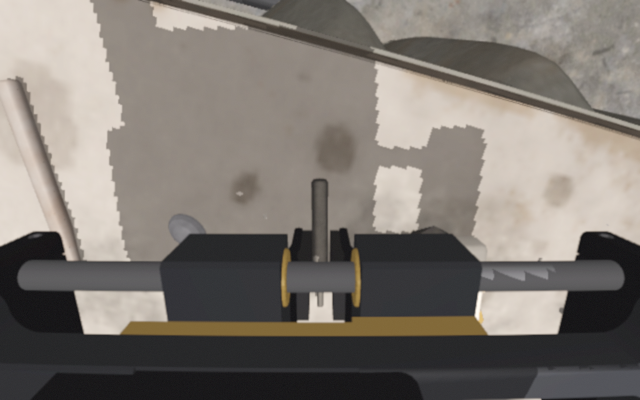

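Call:
send_rows --deltas '[{"tx":0,"ty":0,"tz":0,"rx":0,"ry":0,"rz":0},{"tx":0,"ty":0,"tz":0,"rx":0,"ry":0,"rz":0},{"tx":0,"ty":0,"tz":-0.8,"rx":0,"ry":0,"rz":0},{"tx":0,"ty":0,"tz":-2,"rx":0,"ry":0,"rz":0},{"tx":0,"ty":0,"tz":-4,"rx":0,"ry":0,"rz":0}]'

```text
time: 12.63
position: [0.4293, 0.2249, 0.0425]
tool_rot: [-0.124, 0.992, -0.0, -0.002]
ft_force: [0.3, 0.3, 0.4]
grip_width: 0.0068
```

Run:
```python
from go import *
o=robot.get_obs();c=robot.camera('wrist');save('w11',c['color'][100:340,120:520].repeat(2,0).repeat(2,1));st()
R,t=cam_pose(c,o);w=px2plane(c,R,t,[[320,180]],o['position'][2]+.001)
print(Rn.from_quat(o['tool_rot']).inv().apply(w-o['position']))
```

```text
t 12.68 pos [0.4314 0.2256 0.0461] jaw 1.820 zax [ 0.003  0.001 -1.   ] F [ 0.5 -0.5  1.3] w 0.0070 q6 -1.57
[[ 0.03541485  0.00033893 -0.00086391]]
```

View pics/w11.png

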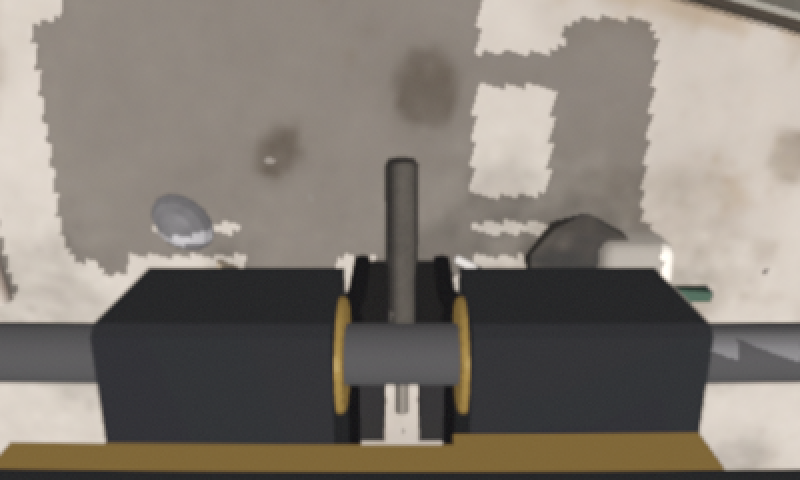

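Call:
send_rows --deltas '[{"tx":0,"ty":0,"tz":-4,"rx":0,"ry":0,"rz":0},{"tx":0,"ty":0,"tz":-8,"rx":0,"ry":0,"rz":0},{"tx":0.1,"ty":-1,"tz":-12,"rx":0,"ry":0,"rz":0},{"tx":0.3,"ty":-3.5,"tz":-14.5,"rx":0,"ry":0,"rz":0},{"tx":0.8,"ty":-7,"tz":-15,"rx":0,"ry":0,"rz":0}]'

```text
time: 13.1
position: [0.4431, 0.1567, 0.1979]
tool_rot: [-0.126, 0.992, 0.0, 0.005]
ft_force: [1.0, -0.3, -0.4]
grip_width: 0.007
```

Call:
send_rows --deltas '[{"tx":0.4,"ty":-3.5,"tz":0,"rx":0,"ry":0,"rz":0},{"tx":0.8,"ty":-7,"tz":0,"rx":0,"ry":0,"rz":0},{"tx":1.3,"ty":-9.5,"tz":0,"rx":0,"ry":0,"rz":0.1},{"tx":1.3,"ty":-9.5,"tz":0,"rx":0,"ry":0,"rz":0.2},{"tx":1.3,"ty":-9.5,"tz":0,"rx":0,"ry":0,"rz":0.3}]'

```text
time: 13.52
position: [0.4508, 0.0585, 0.1933]
tool_rot: [0.03, 1.0, -0.0, 0.0]
ft_force: [-0.9, -0.3, -0.4]
grip_width: 0.0068
```

Run:
```python
from go import *
from det import *
c=robot.camera('top');st();go(.629,.035,.15,1.52)
```

```text
t 13.57 pos [0.4506 0.0592 0.1932] jaw 1.509 zax [-0.  0. -1.] F [ 0.8 -0.8  0.1] w 0.0070 q6 -1.63
D t[cm] -17.96 -1.32 4.32  r 0.000 -0.000 -0.011 | rows>= 4.4 lin 0.1 rot
```

Call:
send_rows --deltas '[{"tx":-3.5,"ty":-0.3,"tz":0.8,"rx":0,"ry":0,"rz":0},{"tx":-7.2,"ty":-0.6,"tz":1.6,"rx":0,"ry":0,"rz":0},{"tx":-11,"ty":-0.9,"tz":2.5,"rx":0,"ry":0,"rz":0},{"tx":-14.8,"ty":-1.1,"tz":3.4,"rx":0,"ry":0,"rz":-0.01},{"tx":-18,"ty":-1.3,"tz":4.3,"rx":0,"ry":0,"rz":-0.01}]'

```text
time: 13.98
position: [0.6324, 0.038, 0.1498]
tool_rot: [0.019, 1.0, -0.0, 0.001]
ft_force: [0.4, -1.0, 0.8]
grip_width: 0.0067
```

Call:
send_rows --deltas '[{"tx":0,"ty":0,"tz":0,"rx":0,"ry":0,"rz":0},{"tx":0,"ty":0,"tz":0,"rx":0,"ry":0,"rz":0},{"tx":0,"ty":0,"tz":0,"rx":0,"ry":0,"rz":0}]'

```text
time: 14.23
position: [0.6285, 0.0386, 0.1495]
tool_rot: [0.02, 1.0, 0.0, -0.001]
ft_force: [0.6, 0.7, 0.3]
grip_width: 0.0067
```

Run:
```python
from go import *
from det import *
det('wrist',['tray_short','graver'],draw='w12');st();go(.629,.035,.03,1.52)
```

```text
tray_short outl p=0.63 n=2731 px=[316. 164.] rect c=(626.6,36.6) size 99x34 ang -0.069 pca -0.147
tray_short outl p=0.62 n=3438 px=[ 96. 186.] rect c=(632.0,-188.2) size 137x49 ang -0.037 pca -0.022
   tip p=0.58 [316.6 185.1] [630.   35.9   4. ]
graver outl p=0.55 n=1383 px=[322. 225.] rect c=(667.1,37.7) size 86x16 ang -0.033 pca -0.037
   tip p=0.62 [319.3 245.3] [691.8  36.    5. ]
t 14.48 pos [0.6292 0.0384 0.1508] jaw 1.531 zax [ 0. -0. -1.] F [ 0.2 -0.2 -0.7] w 0.0069 q6 -1.65
D t[cm] 0.00 -0.34 12.08  r -0.000 0.000 0.011 | rows>= 2.9 lin 0.1 rot
```

View pics/w12.png

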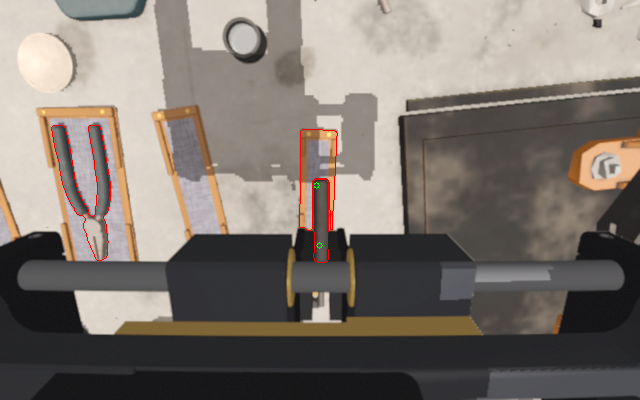

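Run:
```python
from go import *
o=robot.get_obs();c=robot.camera('wrist');R,t=cam_pose(c,o)
w=px2plane(c,R,t,[[301,130],[337,130]],.010);print(w,w.mean(0)+[.053,-.053*.045,0])
go(.6305,.036,.03,1.525)
```

```text
[[0.57831193 0.02393087 0.01      ]
 [0.57961941 0.05638438 0.01      ]] [0.63196567 0.03777262 0.01      ]
D t[cm] -0.11 -0.23 12.08  r -0.000 0.000 0.005 | rows>= 2.9 lin 0.0 rot
```

Call:
send_rows --deltas '[{"tx":-0.15,"ty":-0.2,"tz":3,"rx":0,"ry":0,"rz":0},{"tx":-0.15,"ty":-0.2,"tz":6.5,"rx":0,"ry":0,"rz":0},{"tx":-0.15,"ty":-0.2,"tz":10,"rx":0,"ry":0,"rz":0},{"tx":-0.15,"ty":-0.2,"tz":12,"rx":0,"ry":0,"rz":0},{"tx":-0.15,"ty":-0.2,"tz":12,"rx":0,"ry":0,"rz":0}]'

```text
time: 14.95
position: [0.6273, 0.0364, 0.0257]
tool_rot: [0.02, 1.0, 0.0, -0.005]
ft_force: [-0.7, 0.1, -0.4]
grip_width: 0.007
```

Call:
send_rows --deltas '[{"tx":0,"ty":0,"tz":0,"rx":0,"ry":0,"rz":0},{"tx":0,"ty":0,"tz":0,"rx":0,"ry":0,"rz":0}]'

```text
time: 15.12
position: [0.6326, 0.0359, 0.0316]
tool_rot: [0.02, 1.0, -0.0, 0.001]
ft_force: [-0.2, -0.1, 0.2]
grip_width: 0.0069
```

Run:
```python
from go import *
c=robot.camera('wrist');save('w13',c['color'][100:340,120:520].repeat(2,0).repeat(2,1));st()
go(.631,.0365,.0075,1.525)
```

```text
t 15.17 pos [0.6331 0.0359 0.0322] jaw 1.530 zax [ 0.004 -0.    -1.   ] F [0.  0.3 0.2] w 0.0068 q6 -1.65
D t[cm] 0.22 0.05 2.47  r -0.000 0.004 0.005 | rows>= 0.6 lin 0.1 rot
```

View pics/w13.png

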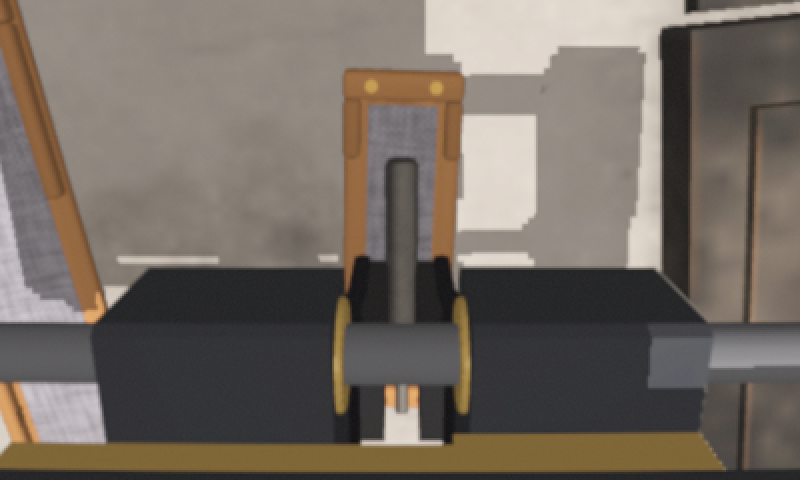

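Call:
send_rows --deltas '[{"tx":0.1,"ty":0,"tz":1,"rx":0,"ry":0,"rz":0},{"tx":0.1,"ty":0,"tz":1.8,"rx":0,"ry":0,"rz":0},{"tx":0.1,"ty":0,"tz":2.2,"rx":0,"ry":0,"rz":0},{"tx":0.1,"ty":0,"tz":2.35,"rx":0,"ry":0,"rz":0},{"tx":0.1,"ty":0,"tz":2.35,"rx":0,"ry":0,"rz":0}]'

```text
time: 15.58
position: [0.6301, 0.0361, 0.0073]
tool_rot: [0.02, 1.0, 0.0, -0.0]
ft_force: [-1.5, -0.1, 5.6]
grip_width: 0.0073
```

Call:
send_rows --deltas '[{"tx":0,"ty":0,"tz":0,"rx":0,"ry":0,"rz":0},{"tx":0,"ty":0,"tz":0,"rx":0,"ry":0,"rz":0}]'

```text
time: 15.75
position: [0.6301, 0.0361, 0.0073]
tool_rot: [0.02, 1.0, 0.0, -0.0]
ft_force: [-2.2, 0.4, 5.6]
grip_width: 0.0071
```

Run:
```python
from go import *
c=robot.camera('wrist');save('w14',c['color'][100:340,120:520].repeat(2,0).repeat(2,1));st()
go(.631,.0365,.0075,1.525)
```

```text
t 15.80 pos [0.6301 0.0361 0.0073] jaw 1.530 zax [-0.001  0.    -1.   ] F [-2.5 -0.5  6.2] w 0.0070 q6 -1.65
D t[cm] -0.08 0.04 -0.02  r -0.000 -0.001 0.005 | rows>= 0.0 lin 0.0 rot
```

View pics/w14.png

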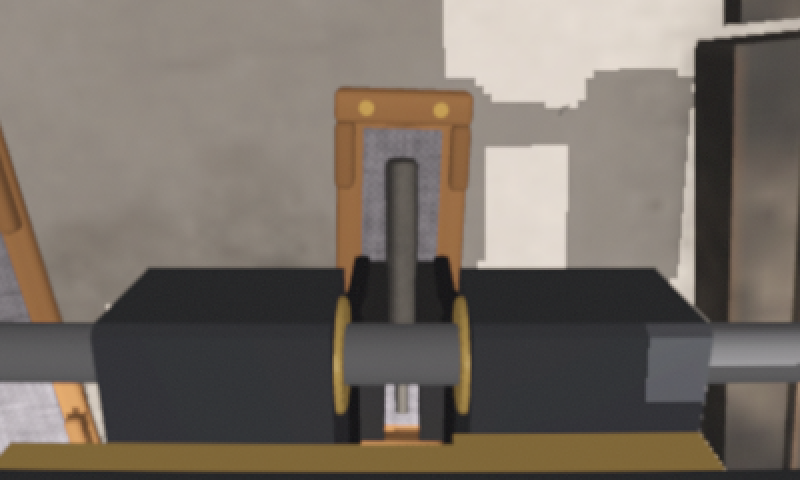

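Call:
send_rows --deltas '[{"tx":0,"ty":0,"tz":0,"rx":0,"ry":0,"rz":0},{"tx":0,"ty":0,"tz":0,"rx":0,"ry":0,"rz":0},{"tx":0,"ty":0,"tz":0,"rx":0,"ry":0,"rz":0},{"tx":0,"ty":0,"tz":-1,"rx":0,"ry":0,"rz":0},{"tx":0,"ty":0,"tz":-3,"rx":0,"ry":0,"rz":0}]' --claw 2.2

```text
time: 16.22
position: [0.6283, 0.0362, 0.0347]
tool_rot: [0.02, 1.0, 0.0, -0.003]
ft_force: [-0.6, 0.7, -0.2]
grip_width: 0.0209
```

Call:
send_rows --deltas '[{"tx":0,"ty":0,"tz":-4,"rx":0,"ry":0,"rz":0},{"tx":0,"ty":0,"tz":-8,"rx":0,"ry":0,"rz":0},{"tx":0,"ty":0,"tz":-12,"rx":0,"ry":0,"rz":0},{"tx":0,"ty":0,"tz":-16,"rx":0,"ry":0,"rz":0},{"tx":0,"ty":0,"tz":-16,"rx":0,"ry":0,"rz":0}]'

```text
time: 16.63
position: [0.636, 0.0356, 0.2064]
tool_rot: [0.02, 1.0, -0.001, 0.009]
ft_force: [0.9, -0.3, 0.9]
grip_width: 0.0219
```

Run:
```python
from go import *
from det import *
robot.camera('top');robot.camera('top');det('wrist',['graver','tray_short'],draw='w15')
st();go(.433,.08,.2,1.99)
```

```text
graver outl p=0.64 n=413 px=[322. 168.] rect c=(631.1,37.6) size 70x9 ang -0.043 pca -0.041
   tip p=0.59 [320.6 172.6] [632.5  37.1   5. ]
tray_short outl p=0.60 n=2441 px=[319. 167.] rect c=(631.0,36.2) size 107x34 ang -0.068 pca -0.066
   tip p=0.66 [323.3 168.8] [628.6  40.2   4. ]
t 16.98 pos [0.6291 0.0361 0.1945] jaw 1.530 zax [-0.004  0.    -1.   ] F [0.  0.1 0.1] w 0.0219 q6 -1.65
D t[cm] 19.78 3.58 -0.46  r 0.001 -0.004 -0.460 | rows>= 4.8 lin 3.7 rot
```

View pics/w15.png

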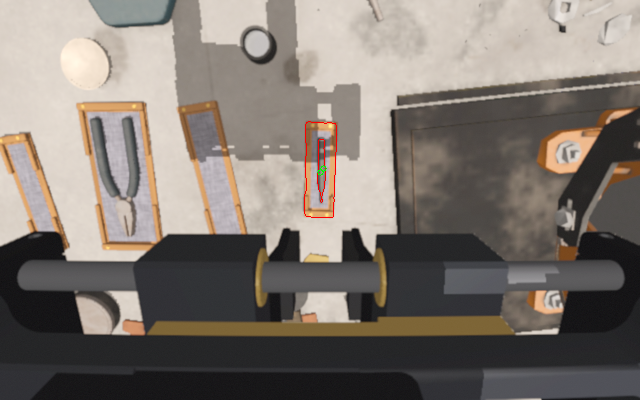

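Graver lies centred in the short tray (631,37 vs 631,36 mm). Next the punch.

Call:
send_rows --deltas '[{"tx":3.6,"ty":0.7,"tz":0,"rx":0,"ry":0,"rz":-0.09},{"tx":7.4,"ty":1.4,"tz":0,"rx":0,"ry":0,"rz":-0.18},{"tx":11.2,"ty":2.1,"tz":0,"rx":0,"ry":0,"rz":-0.28},{"tx":15,"ty":2.8,"tz":0,"rx":0,"ry":0,"rz":-0.37},{"tx":18.5,"ty":3.4,"tz":0,"rx":0,"ry":0,"rz":-0.46}]' --claw 3.5

```text
time: 17.4
position: [0.4437, 0.0781, 0.1952]
tool_rot: [-0.21, 0.978, 0.001, -0.002]
ft_force: [0.3, 0.5, -0.1]
grip_width: 0.0348
```

Call:
send_rows --deltas '[{"tx":0,"ty":0,"tz":0,"rx":0,"ry":0,"rz":0},{"tx":0,"ty":0,"tz":0,"rx":0,"ry":0,"rz":0},{"tx":0,"ty":0,"tz":0,"rx":0,"ry":0,"rz":0},{"tx":0,"ty":0,"tz":0,"rx":0,"ry":0,"rz":0}]'

```text
time: 17.73
position: [0.4488, 0.0772, 0.1965]
tool_rot: [-0.208, 0.978, -0.0, 0.001]
ft_force: [0.9, -0.1, -0.2]
grip_width: 0.0348
```

Run:
```python
from go import *
from det import *
det('wrist',['round_punch','grey_stone'],draw='w16')
st();go(.433,.08,.003,1.99)
```

```text
round_punch outl p=0.65 n=221 px=[387. 195.] rect c=(440.4,154.9) size 21x16 ang 1.219 pca 1.136
round_punch outl p=0.62 n=798 px=[327. 156.] rect c=(434.5,82.0) size 105x10 ang 0.398 pca 0.400
   tip p=0.79 [328.1 162. ] [434.3  80.3   5. ]
   tip p=0.72 [501.  238.9] [434.4 301.3   5. ]
grey_stone outl p=0.56 n=210 px=[387. 196.] rect c=(440.4,155.2) size 20x15 ang 0.907 pca 1.077
t 17.98 pos [0.4477 0.0773 0.1964] jaw 1.990 zax [ 0. -0. -1.] F [ 0.1  0.5 -0.5] w 0.0351 q6 -2.07
D t[cm] 1.24 0.84 19.34  r -0.000 0.000 -0.000 | rows>= 4.7 lin 0.0 rot
```

View pics/w16.png

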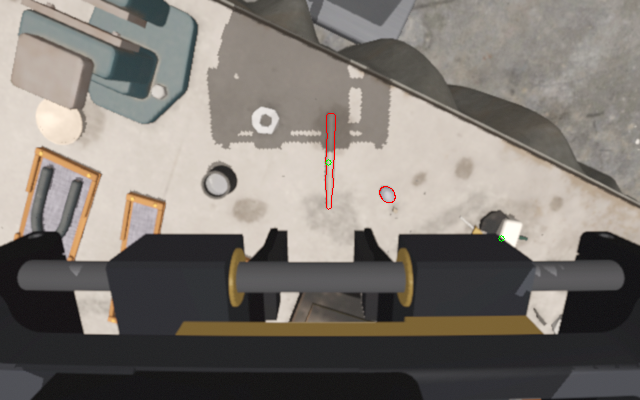

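Run:
```python
from go import *
st();go(.4345,.0815,.0035,1.971)
```

```text
t 17.98 pos [0.4477 0.0773 0.1964] jaw 1.990 zax [ 0. -0. -1.] F [ 0.1  0.5 -0.5] w 0.0351 q6 -2.07
D t[cm] 1.04 0.92 19.29  r -0.000 0.000 0.019 | rows>= 4.6 lin 0.1 rot
```

Call:
send_rows --deltas '[{"tx":0.6,"ty":0.6,"tz":3.8,"rx":0,"ry":0,"rz":0.02},{"tx":1.05,"ty":0.9,"tz":8,"rx":0,"ry":0,"rz":0.02},{"tx":1.05,"ty":0.9,"tz":12,"rx":0,"ry":0,"rz":0.02},{"tx":1.05,"ty":0.9,"tz":15,"rx":0,"ry":0,"rz":0.02},{"tx":1.05,"ty":0.9,"tz":17,"rx":0,"ry":0,"rz":0.02}]'

```text
time: 18.4
position: [0.4328, 0.0814, 0.0238]
tool_rot: [-0.198, 0.98, 0.0, -0.002]
ft_force: [-0.0, -0.8, -0.3]
grip_width: 0.0352
```

Call:
send_rows --deltas '[{"tx":0,"ty":0,"tz":1.3,"rx":0,"ry":0,"rz":0},{"tx":0,"ty":0,"tz":2.1,"rx":0,"ry":0,"rz":0},{"tx":0,"ty":0,"tz":2.3,"rx":0,"ry":0,"rz":0},{"tx":0,"ty":0,"tz":2.3,"rx":0,"ry":0,"rz":0},{"tx":0,"ty":0,"tz":2.3,"rx":0,"ry":0,"rz":0}]'

```text
time: 18.82
position: [0.4344, 0.0815, 0.0041]
tool_rot: [-0.198, 0.98, -0.0, 0.001]
ft_force: [0.3, 0.7, 0.8]
grip_width: 0.0348
```

Call:
send_rows --deltas '[{"tx":0,"ty":0,"tz":0,"rx":0,"ry":0,"rz":0},{"tx":0,"ty":0,"tz":0,"rx":0,"ry":0,"rz":0},{"tx":0,"ty":0,"tz":0,"rx":0,"ry":0,"rz":0},{"tx":0,"ty":0,"tz":0,"rx":0,"ry":0,"rz":0},{"tx":0,"ty":0,"tz":0,"rx":0,"ry":0,"rz":0}]' --claw 0

```text
time: 19.23
position: [0.4339, 0.0815, 0.0039]
tool_rot: [-0.198, 0.98, -0.0, 0.0]
ft_force: [-0.7, 0.9, 0.9]
grip_width: 0.0095
```

Call:
send_rows --deltas '[{"tx":0,"ty":0,"tz":0,"rx":0,"ry":0,"rz":0},{"tx":0,"ty":0,"tz":0,"rx":0,"ry":0,"rz":0},{"tx":0,"ty":0,"tz":-0.8,"rx":0,"ry":0,"rz":0},{"tx":0,"ty":0,"tz":-2,"rx":0,"ry":0,"rz":0},{"tx":0,"ty":0,"tz":-4,"rx":0,"ry":0,"rz":0}]'

```text
time: 19.65
position: [0.4325, 0.0815, 0.0431]
tool_rot: [-0.198, 0.98, 0.001, -0.002]
ft_force: [0.7, 0.5, -0.0]
grip_width: 0.0082
```

Run:
```python
from go import *
o=robot.get_obs();c=robot.camera('wrist');save('w17',c['color'][100:340,120:520].repeat(2,0).repeat(2,1));st()
R,t=cam_pose(c,o)
for v in (140,150,160): 
    w=px2plane(c,R,t,[[320,v]],o['position'][2]+.002); print(v,Rn.from_quat(o['tool_rot']).inv().apply(w-o['position']))
```

```text
t 19.70 pos [0.4343 0.0816 0.0464] jaw 1.970 zax [ 0.002 -0.    -1.   ] F [-0.2  0.   0.8] w 0.0085 q6 -2.04
140 [[ 0.05525008  0.00015192 -0.00180871]]
150 [[ 0.05044259  0.00015034 -0.00182533]]
160 [[ 0.04556205  0.00014873 -0.00184221]]
```

View pics/w17.png

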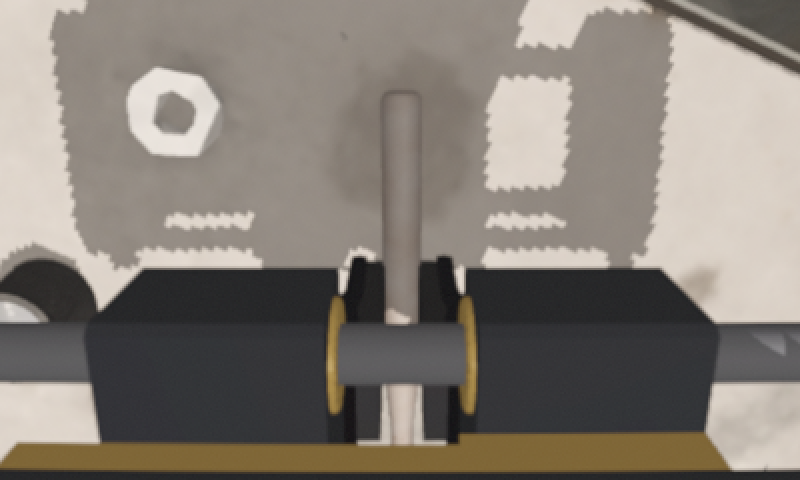

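Call:
send_rows --deltas '[{"tx":0,"ty":0,"tz":-4,"rx":0,"ry":0,"rz":0},{"tx":0,"ty":0,"tz":-8,"rx":0,"ry":0,"rz":0},{"tx":-0.1,"ty":-1,"tz":-12,"rx":0,"ry":0,"rz":0},{"tx":-0.3,"ty":-3.5,"tz":-14.5,"rx":0,"ry":0,"rz":0},{"tx":-0.7,"ty":-7,"tz":-15,"rx":0,"ry":0,"rz":0}]'

```text
time: 20.12
position: [0.4682, 0.0205, 0.198]
tool_rot: [-0.2, 0.98, -0.001, 0.003]
ft_force: [1.2, 0.1, -0.9]
grip_width: 0.0083
```

Call:
send_rows --deltas '[{"tx":-0.4,"ty":-3.6,"tz":0,"rx":0,"ry":0,"rz":0},{"tx":-0.8,"ty":-7.3,"tz":0,"rx":0,"ry":0,"rz":0},{"tx":-1.2,"ty":-11,"tz":0,"rx":0,"ry":0,"rz":0},{"tx":-1.5,"ty":-14.7,"tz":0,"rx":0,"ry":0,"rz":0},{"tx":-1.8,"ty":-18.4,"tz":0,"rx":0,"ry":0,"rz":0}]'

```text
time: 20.53
position: [0.5555, -0.1442, 0.1935]
tool_rot: [-0.198, 0.98, 0.0, -0.0]
ft_force: [0.0, 0.4, -0.2]
grip_width: 0.0081
```

Call:
send_rows --deltas '[{"tx":-0.4,"ty":-3.6,"tz":0,"rx":0,"ry":0,"rz":0.07},{"tx":-0.8,"ty":-7.2,"tz":0,"rx":0,"ry":0,"rz":0.15},{"tx":-1.2,"ty":-10.8,"tz":0,"rx":0,"ry":0,"rz":0.23},{"tx":-1.5,"ty":-14,"tz":0,"rx":0,"ry":0,"rz":0.31},{"tx":-1.5,"ty":-16,"tz":0,"rx":0,"ry":0,"rz":0.31}]'

```text
time: 20.95
position: [0.6326, -0.2877, 0.193]
tool_rot: [-0.042, 0.999, -0.001, 0.0]
ft_force: [0.7, 0.3, 0.3]
grip_width: 0.0081
```

Call:
send_rows --deltas '[{"tx":0,"ty":0,"tz":0,"rx":0,"ry":0,"rz":0},{"tx":0,"ty":0,"tz":0,"rx":0,"ry":0,"rz":0},{"tx":0,"ty":0,"tz":0,"rx":0,"ry":0,"rz":0},{"tx":0,"ty":0,"tz":0,"rx":0,"ry":0,"rz":0}]'

```text
time: 21.28
position: [0.6306, -0.2826, 0.1933]
tool_rot: [-0.045, 0.999, 0.001, -0.001]
ft_force: [0.1, 0.2, -0.7]
grip_width: 0.0084
```

Run:
```python
from go import *
from det import *
det('wrist',['tray_middle','round_punch','tray_wide'],draw='w18');st();go(.635,-.292,.15,1.67)
```

```text
tray_middle outl p=0.75 n=2464 px=[302. 165.] rect c=(636.8,-294.9) size 122x36 ang 0.067 pca 0.001
   tip p=0.73 [310.1 182.7] [ 641.1 -291.7    4. ]
round_punch outl p=0.77 n=2654 px=[317. 212.] rect c=(666.7,-278.3) size 136x23 ang 0.082 pca 0.090
   tip p=0.95 [317.2 242.7] [ 710.3 -277.9    5. ]
tray_wide outl p=0.83 n=6475 px=[411. 164.] rect c=(621.1,-183.8) size 149x74 ang -0.044 pca -0.090
   tip p=0.59 [404.7 181.8] [ 630.8 -188.9    4. ]
t 21.63 pos [ 0.6315 -0.2839  0.1938] jaw 1.661 zax [ 0. -0. -1.] F [ 0.7 -0.4  0.9] w 0.0086 q6 -2.24
D t[cm] -0.28 -0.84 4.38  r -0.000 0.000 -0.009 | rows>= 1.1 lin 0.1 rot
```

View pics/w18.png

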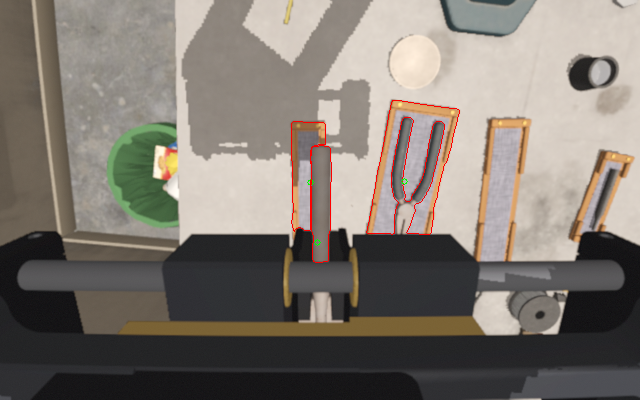

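Run:
```python
from go import *
o=robot.get_obs();c=robot.camera('wrist');R,t=cam_pose(c,o)
save('w18b',c['color'][100:250,250:350].repeat(5,0)[:600].repeat(5,1)[:,:500])
w=px2plane(c,R,t,[[292,123],[326,122],[293,230]],.009);print(w,np.arctan2(*(w[2]-w[0])[1::-1]))
for a in(.06,.085,.1):print(w[:2].mean(0)+[.0695,.0695*a,0])
```

```text
[[ 0.58011889 -0.31693299  0.009     ]
 [ 0.57600115 -0.28221465  0.009     ]
 [ 0.69712776 -0.30793047  0.009     ]] 0.07678750987043635
[ 0.64756002 -0.29540382  0.009     ]
[ 0.64756002 -0.29366632  0.009     ]
[ 0.64756002 -0.29262382  0.009     ]
```

View pics/w18b.png

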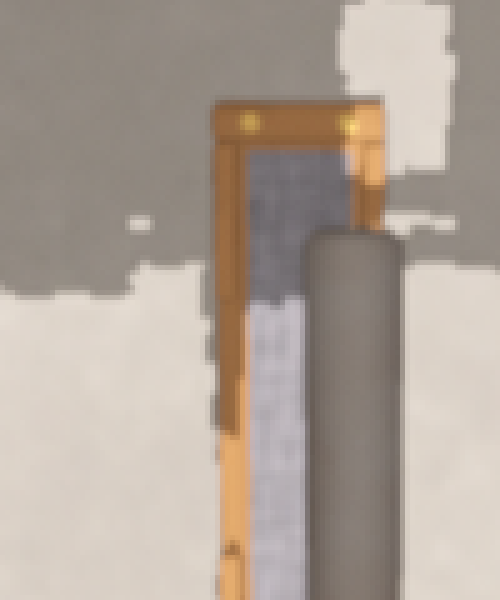

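Run:
```python
from go import *
st();go(.645,-.2938,.035,1.652)
```

```text
t 21.68 pos [ 0.6315 -0.284   0.1937] jaw 1.660 zax [ 0. -0. -1.] F [ 0.  -0.3 -1.2] w 0.0082 q6 -2.24
D t[cm] -1.26 -1.09 15.87  r -0.000 0.000 0.008 | rows>= 3.8 lin 0.1 rot
```

Call:
send_rows --deltas '[{"tx":-1.25,"ty":-1.1,"tz":3,"rx":0,"ry":0,"rz":0.01},{"tx":-1.25,"ty":-1.1,"tz":7,"rx":0,"ry":0,"rz":0.01},{"tx":-1.25,"ty":-1.1,"tz":11,"rx":0,"ry":0,"rz":0.01},{"tx":-1.25,"ty":-1.1,"tz":14,"rx":0,"ry":0,"rz":0.01},{"tx":-1.25,"ty":-1.1,"tz":15.8,"rx":0,"ry":0,"rz":0.01}]'

```text
time: 22.1
position: [0.6425, -0.2927, 0.031]
tool_rot: [-0.04, 0.999, 0.002, -0.003]
ft_force: [0.1, 1.1, -0.0]
grip_width: 0.0086
```

Call:
send_rows --deltas '[{"tx":0,"ty":0,"tz":0,"rx":0,"ry":0,"rz":0},{"tx":0,"ty":0,"tz":0,"rx":0,"ry":0,"rz":0},{"tx":0,"ty":0,"tz":0,"rx":0,"ry":0,"rz":0},{"tx":0,"ty":0,"tz":0,"rx":0,"ry":0,"rz":0}]'

```text
time: 22.43
position: [0.6466, -0.2953, 0.0381]
tool_rot: [-0.04, 0.999, -0.001, 0.002]
ft_force: [-0.2, -0.6, -0.2]
grip_width: 0.0083
```

Run:
```python
from go import *
o=robot.get_obs();c=robot.camera('wrist');save('w19',c['color'][60:300,120:520].repeat(2,0).repeat(2,1));st()
go(.645,-.2938,.008,1.652)
```

```text
t 22.48 pos [ 0.6465 -0.2952  0.0382] jaw 1.650 zax [ 0.004 -0.003 -1.   ] F [-0.  -0.8  0.3] w 0.0086 q6 -2.24
D t[cm] 0.15 0.16 3.02  r -0.003 0.004 -0.002 | rows>= 0.7 lin 0.0 rot
```

View pics/w19.png

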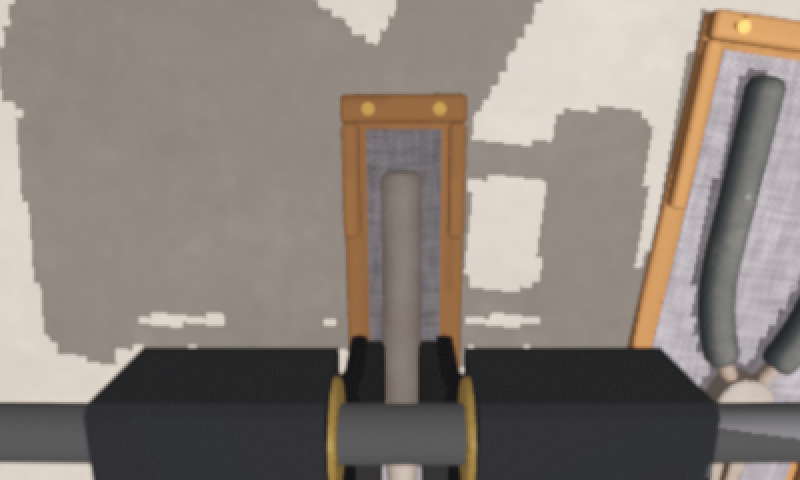

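Run:
```python
from go import *
o=robot.get_obs();c=robot.camera('wrist');R,t=cam_pose(c,o);st()
w=px2plane(c,R,t,[[291,107.5],[353.5,107.5]],.010);print(w.mean(0)+[.0695,.0695*.085,0])
w=px2plane(c,R,t,[[297,177.5],[347,177.5]],.009);print(w.mean(0)+[.028,.028*.085,0])
```

```text
t 22.53 pos [ 0.6462 -0.295   0.0379] jaw 1.650 zax [ 0.003 -0.002 -1.   ] F [ 0.  -0.2 -1.3] w 0.0085 q6 -2.24
[ 0.64573213 -0.2931651   0.01      ]
[ 0.64417401 -0.29360559  0.009     ]
```

Tray centre confirmed at (0.645, -0.2935). Lower.

Call:
send_rows --deltas '[{"tx":0.1,"ty":0.15,"tz":1.2,"rx":0,"ry":0,"rz":0},{"tx":0.1,"ty":0.15,"tz":2.2,"rx":0,"ry":0,"rz":0},{"tx":0.1,"ty":0.15,"tz":2.7,"rx":0,"ry":0,"rz":0},{"tx":0.1,"ty":0.15,"tz":2.9,"rx":0,"ry":0,"rz":0},{"tx":0.1,"ty":0.15,"tz":2.9,"rx":0,"ry":0,"rz":0}]'

```text
time: 22.95
position: [0.6428, -0.2921, 0.0078]
tool_rot: [-0.04, 0.999, 0.001, -0.001]
ft_force: [-4.0, 2.1, 10.8]
grip_width: 0.0085
```

Call:
send_rows --deltas '[{"tx":0,"ty":0,"tz":0,"rx":0,"ry":0,"rz":0},{"tx":0,"ty":0,"tz":0,"rx":0,"ry":0,"rz":0},{"tx":0,"ty":0,"tz":0,"rx":0,"ry":0,"rz":0}]'

```text
time: 23.2
position: [0.6429, -0.2921, 0.0078]
tool_rot: [-0.04, 0.999, 0.001, -0.001]
ft_force: [-3.5, 1.8, 10.3]
grip_width: 0.0087
```

Run:
```python
from go import *
st();go(.645,-.2938,.008,1.652)
```

```text
t 23.20 pos [ 0.6429 -0.2921  0.0078] jaw 1.650 zax [-0.002  0.001 -1.   ] F [-3.5  1.8 10.3] w 0.0087 q6 -2.23
D t[cm] -0.20 -0.19 -0.02  r 0.002 -0.002 -0.002 | rows>= 0.1 lin 0.0 rot
```

Call:
send_rows --deltas '[{"tx":0,"ty":0,"tz":-0.1,"rx":0,"ry":0,"rz":0},{"tx":0,"ty":0,"tz":-0.1,"rx":0,"ry":0,"rz":0},{"tx":0,"ty":0,"tz":-0.1,"rx":0,"ry":0,"rz":0},{"tx":0,"ty":0,"tz":-1,"rx":0,"ry":0,"rz":0},{"tx":0,"ty":0,"tz":-3,"rx":0,"ry":0,"rz":0}]' --claw 2.2

```text
time: 23.62
position: [0.6415, -0.2914, 0.0335]
tool_rot: [-0.04, 0.999, 0.002, -0.003]
ft_force: [-0.2, -0.3, -0.5]
grip_width: 0.0214
```

Call:
send_rows --deltas '[{"tx":0,"ty":0,"tz":-4,"rx":0,"ry":0,"rz":0},{"tx":0,"ty":0,"tz":-8,"rx":0,"ry":0,"rz":0},{"tx":0,"ty":0,"tz":-12,"rx":0,"ry":0,"rz":0},{"tx":0,"ty":0,"tz":-16,"rx":0,"ry":0,"rz":0},{"tx":0,"ty":0,"tz":-16,"rx":0,"ry":0,"rz":0}]'

```text
time: 24.03
position: [0.6488, -0.2959, 0.2075]
tool_rot: [-0.04, 0.999, -0.006, 0.008]
ft_force: [1.0, 0.1, 1.7]
grip_width: 0.0221
```

Run:
```python
from go import *
from det import *
robot.camera('top');robot.camera('top');det('wrist',['round_punch','tray_middle'],draw='w20')
st();go(.42,-.318,.2,1.40)
```

```text
round_punch outl p=0.85 n=851 px=[321. 164.] rect c=(643.7,-291.2) size 107x10 ang 0.084 pca 0.083
   tip p=0.92 [322.5 167.4] [ 639.9 -291.5    5. ]
tray_middle outl p=0.71 n=3202 px=[319. 170.] rect c=(646.1,-293.6) size 140x36 ang 0.082 pca 0.088
   tip p=0.73 [320.  169.2] [ 642.3 -294.1    4. ]
t 24.38 pos [ 0.6427 -0.2921  0.1942] jaw 1.650 zax [-0.004  0.002 -1.   ] F [ 0.5 -0.3 -0.3] w 0.0221 q6 -2.23
D t[cm] 22.41 -0.82 -0.51  r 0.002 -0.004 0.250 | rows>= 5.4 lin 2.0 rot
```

View pics/w20.png

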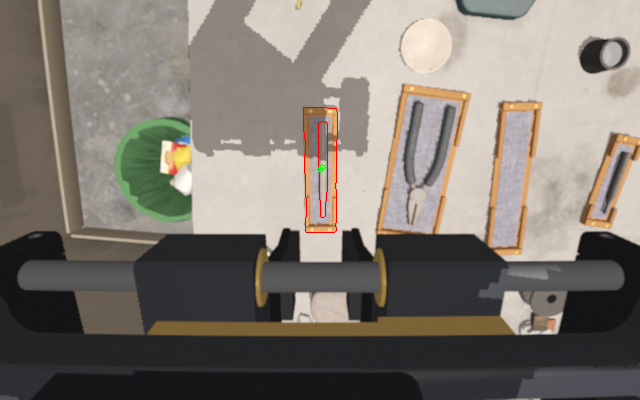

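Punch lies in the middle tray (2–3 mm off centre). Now the screwdriver.

Call:
send_rows --deltas '[{"tx":3.6,"ty":-0.1,"tz":0,"rx":0,"ry":0,"rz":0.05},{"tx":7.5,"ty":-0.3,"tz":0,"rx":0,"ry":0,"rz":0.1},{"tx":11.4,"ty":-0.4,"tz":0,"rx":0,"ry":0,"rz":0.15},{"tx":15.3,"ty":-0.6,"tz":0,"rx":0,"ry":0,"rz":0.2},{"tx":19,"ty":-0.8,"tz":0,"rx":0,"ry":0,"rz":0.25}]' --claw 4

```text
time: 24.8
position: [0.4526, -0.315, 0.1951]
tool_rot: [0.086, 0.996, 0.001, -0.001]
ft_force: [-0.2, -1.0, 0.3]
grip_width: 0.0387
```

Call:
send_rows --deltas '[{"tx":2,"ty":0.8,"tz":0,"rx":0,"ry":0,"rz":0},{"tx":2,"ty":0.8,"tz":0,"rx":0,"ry":0,"rz":0},{"tx":2,"ty":0.8,"tz":0,"rx":0,"ry":0,"rz":0},{"tx":2,"ty":0.8,"tz":0,"rx":0,"ry":0,"rz":0},{"tx":2,"ty":0.8,"tz":0,"rx":0,"ry":0,"rz":0}]'

```text
time: 25.22
position: [0.438, -0.3052, 0.1963]
tool_rot: [0.085, 0.996, -0.0, 0.0]
ft_force: [0.3, 0.3, -0.5]
grip_width: 0.0401
```

Run:
```python
from go import *
from det import *
det('wrist',['screwdriver'],draw='w21')
st();go(.42,-.318,.2,1.40)
```

```text
screwdriver outl p=0.74 n=1573 px=[309. 138.] rect c=(417.3,-317.6) size 141x16 ang -0.176 pca -0.167
   tip p=0.70 [311.1 153.9] [ 415.4 -310.4    5. ]
t 25.37 pos [ 0.4377 -0.3047  0.1963] jaw 1.401 zax [ 0. -0. -1.] F [-0.  -0.  -0.1] w 0.0398 q6 -2.22
D t[cm] 1.52 -1.60 -0.37  r -0.000 0.000 0.001 | rows>= 0.5 lin 0.0 rot
```

View pics/w21.png

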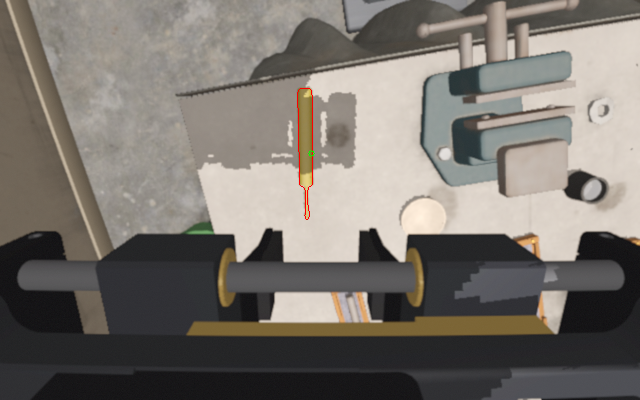

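Run:
```python
from go import *
st();go(.417,-.3178,.0035,1.399)
```

```text
t 25.37 pos [ 0.4377 -0.3047  0.1963] jaw 1.401 zax [ 0. -0. -1.] F [-0.  -0.  -0.1] w 0.0398 q6 -2.22
D t[cm] 1.82 -1.63 19.28  r -0.000 0.000 0.002 | rows>= 4.7 lin 0.0 rot
```

Call:
send_rows --deltas '[{"tx":1,"ty":-1,"tz":3.5,"rx":0,"ry":0,"rz":0},{"tx":1.8,"ty":-1.6,"tz":7.5,"rx":0,"ry":0,"rz":0},{"tx":1.8,"ty":-1.6,"tz":11.5,"rx":0,"ry":0,"rz":0},{"tx":1.8,"ty":-1.6,"tz":15,"rx":0,"ry":0,"rz":0},{"tx":1.8,"ty":-1.6,"tz":17,"rx":0,"ry":0,"rz":0}]'

```text
time: 25.78
position: [0.4154, -0.316, 0.023]
tool_rot: [0.085, 0.996, 0.002, -0.002]
ft_force: [-0.2, -0.6, -0.3]
grip_width: 0.0401
```

Call:
send_rows --deltas '[{"tx":0,"ty":0,"tz":1.3,"rx":0,"ry":0,"rz":0},{"tx":0,"ty":0,"tz":2.1,"rx":0,"ry":0,"rz":0},{"tx":0,"ty":0,"tz":2.25,"rx":0,"ry":0,"rz":0},{"tx":0,"ty":0,"tz":2.25,"rx":0,"ry":0,"rz":0},{"tx":0,"ty":0,"tz":2.25,"rx":0,"ry":0,"rz":0}]'

```text
time: 26.2
position: [0.4169, -0.3178, 0.0048]
tool_rot: [0.085, 0.996, -0.001, 0.001]
ft_force: [-0.3, -0.7, 1.3]
grip_width: 0.04
```

Call:
send_rows --deltas '[{"tx":0,"ty":0,"tz":0,"rx":0,"ry":0,"rz":0},{"tx":0,"ty":0,"tz":0,"rx":0,"ry":0,"rz":0},{"tx":0,"ty":0,"tz":0,"rx":0,"ry":0,"rz":0},{"tx":0,"ty":0,"tz":0,"rx":0,"ry":0,"rz":0},{"tx":0,"ty":0,"tz":0,"rx":0,"ry":0,"rz":0}]' --claw 0

```text
time: 26.62
position: [0.4164, -0.3174, 0.0045]
tool_rot: [0.085, 0.996, -0.0, 0.0]
ft_force: [0.1, 0.2, 1.4]
grip_width: 0.0142
```

Call:
send_rows --deltas '[{"tx":0,"ty":0,"tz":0,"rx":0,"ry":0,"rz":0},{"tx":0,"ty":0,"tz":0,"rx":0,"ry":0,"rz":0},{"tx":0,"ty":0,"tz":-0.8,"rx":0,"ry":0,"rz":0},{"tx":0,"ty":0,"tz":-2,"rx":0,"ry":0,"rz":0},{"tx":0,"ty":0,"tz":-4,"rx":0,"ry":0,"rz":0}]'

```text
time: 27.03
position: [0.4152, -0.3162, 0.0434]
tool_rot: [0.085, 0.996, 0.001, -0.001]
ft_force: [0.2, -0.1, -1.0]
grip_width: 0.0141
```

Run:
```python
from go import *
o=robot.get_obs();c=robot.camera('wrist');save('w22',c['color'][60:300,120:520].repeat(2,0).repeat(2,1));st()
R,t=cam_pose(c,o)
for v in (100,110,120,130): 
    w=px2plane(c,R,t,[[320,v]],o['position'][2]+.004); print(v,Rn.from_quat(o['tool_rot']).inv().apply(w-o['position']))
```

```text
t 27.08 pos [ 0.417  -0.318   0.0473] jaw 1.400 zax [ 0.002 -0.002 -1.   ] F [ 0.7 -0.3  1.8] w 0.0139 q6 -2.26
100 [[ 0.07416578  0.00081472 -0.003763  ]]
110 [[ 0.0696841   0.00081328 -0.0037772 ]]
120 [[ 0.06513954  0.00081182 -0.0037916 ]]
130 [[ 0.06052993  0.00081032 -0.0038062 ]]
```

View pics/w22.png

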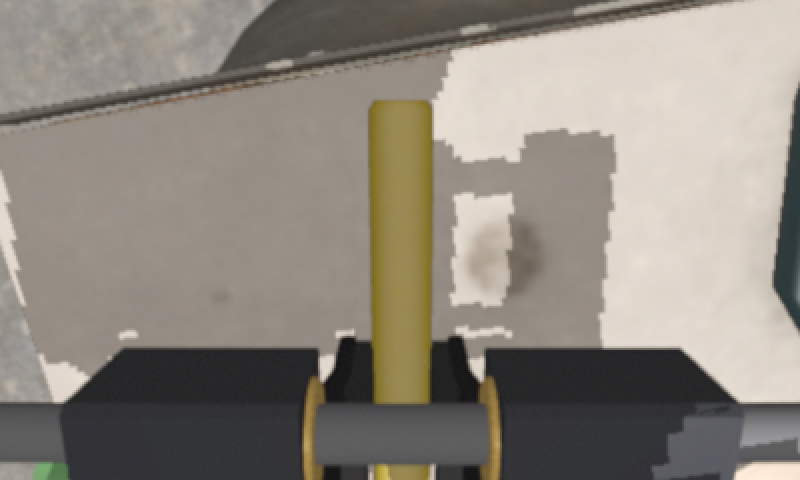

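Call:
send_rows --deltas '[{"tx":0,"ty":0,"tz":-4,"rx":0,"ry":0,"rz":0},{"tx":0,"ty":0,"tz":-8,"rx":0,"ry":0,"rz":0},{"tx":-1,"ty":0,"tz":-12,"rx":0,"ry":0,"rz":0},{"tx":-3,"ty":0,"tz":-15,"rx":0,"ry":0,"rz":0},{"tx":-6,"ty":1,"tz":-16,"rx":0,"ry":0,"rz":0}]'

```text
time: 27.5
position: [0.4778, -0.3204, 0.2098]
tool_rot: [0.087, 0.996, -0.003, 0.003]
ft_force: [0.7, -1.3, -0.7]
grip_width: 0.014
```

Call:
send_rows --deltas '[{"tx":-2,"ty":3,"tz":0,"rx":0,"ry":0,"rz":0},{"tx":-3.8,"ty":6,"tz":0,"rx":0,"ry":0,"rz":0},{"tx":-5.4,"ty":9.2,"tz":0,"rx":0,"ry":0,"rz":0},{"tx":-6.9,"ty":12.5,"tz":0,"rx":0,"ry":0,"rz":0},{"tx":-8.4,"ty":16,"tz":0,"rx":0,"ry":0,"rz":0}]'

```text
time: 27.92
position: [0.5875, -0.1729, 0.2041]
tool_rot: [0.086, 0.996, -0.0, -0.0]
ft_force: [0.2, 0.3, -0.3]
grip_width: 0.0139
```

Call:
send_rows --deltas '[{"tx":-1.3,"ty":3.5,"tz":0,"rx":0,"ry":0,"rz":-0.09},{"tx":-2.5,"ty":7,"tz":0,"rx":0,"ry":0,"rz":-0.19},{"tx":-3.5,"ty":9.5,"tz":0,"rx":0,"ry":0,"rz":-0.28},{"tx":-3.5,"ty":9.5,"tz":0,"rx":0,"ry":0,"rz":-0.28},{"tx":-3.5,"ty":9.5,"tz":0,"rx":0,"ry":0,"rz":-0.28}]'

```text
time: 28.33
position: [0.6377, -0.0848, 0.2038]
tool_rot: [-0.056, 0.998, -0.0, -0.0]
ft_force: [-0.1, 0.7, 0.0]
grip_width: 0.014
```

Run:
```python
from go import *
from det import *
robot.camera('top');det('wrist',['tray_long'],draw='w23');st();go(.639,-.0815,.04,1.683)
```

```text
tray_long outl p=0.58 n=1618 px=[336. 133.] rect c=(629.2,-80.6) size 153x41 ang 0.128 pca 0.253
   tip p=0.81 [323.3 173.2] [638.  -81.9   4. ]
t 28.53 pos [ 0.6369 -0.0877  0.2039] jaw 1.678 zax [-0.001 -0.    -1.   ] F [-0.  -0.5 -0.3] w 0.0141 q6 -1.99
D t[cm] -0.29 0.60 16.39  r -0.000 -0.001 -0.005 | rows>= 3.9 lin 0.0 rot
```

View pics/w23.png

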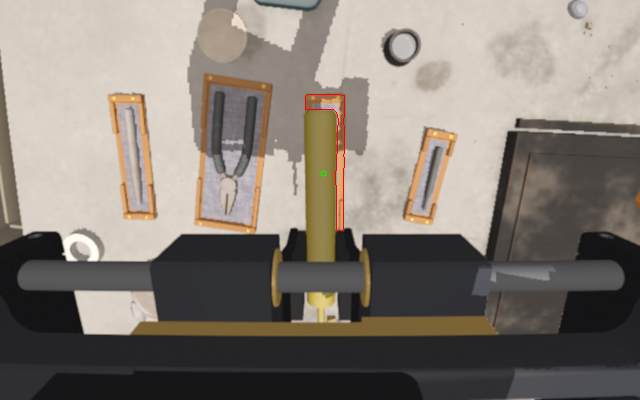

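Run:
```python
from go import *
st();o=robot.get_obs();c=robot.camera('wrist');R,t=cam_pose(c,o)
w=px2plane(c,R,t,[[306,95],[344,95]],.010);print(w,w.mean(0)+[.087,.087*.11,0])
go(.641,-.0815,.04,1.683)
```

```text
t 28.53 pos [ 0.6369 -0.0877  0.2039] jaw 1.678 zax [-0.001 -0.    -1.   ] F [-0.  -0.5 -0.3] w 0.0141 q6 -1.99
[[ 0.55666938 -0.11043672  0.01      ]
 [ 0.55245751 -0.07136961  0.01      ]] [ 0.64156344 -0.08133317  0.01      ]
D t[cm] -0.48 0.59 16.40  r -0.000 -0.001 -0.005 | rows>= 3.9 lin 0.0 rot
```

Call:
send_rows --deltas '[{"tx":-0.45,"ty":0.6,"tz":3,"rx":0,"ry":0,"rz":0},{"tx":-0.45,"ty":0.6,"tz":7,"rx":0,"ry":0,"rz":0},{"tx":-0.45,"ty":0.6,"tz":11,"rx":0,"ry":0,"rz":0},{"tx":-0.45,"ty":0.6,"tz":14.5,"rx":0,"ry":0,"rz":0},{"tx":-0.45,"ty":0.6,"tz":16.3,"rx":0,"ry":0,"rz":0}]'

```text
time: 29.0
position: [0.6382, -0.0805, 0.0367]
tool_rot: [-0.053, 0.999, 0.001, -0.003]
ft_force: [-0.2, -0.2, 0.2]
grip_width: 0.014
```

Call:
send_rows --deltas '[{"tx":0,"ty":0,"tz":0,"rx":0,"ry":0,"rz":0},{"tx":0,"ty":0,"tz":0,"rx":0,"ry":0,"rz":0},{"tx":0,"ty":0,"tz":0,"rx":0,"ry":0,"rz":0},{"tx":0,"ty":0,"tz":0,"rx":0,"ry":0,"rz":0}]'

```text
time: 29.33
position: [0.6432, -0.081, 0.0434]
tool_rot: [-0.054, 0.999, -0.001, 0.002]
ft_force: [0.0, -0.5, -0.4]
grip_width: 0.0142
```

Run:
```python
from go import *
o=robot.get_obs();c=robot.camera('wrist');save('w24',c['color'][60:300,120:520].repeat(2,0).repeat(2,1));st()
go(.641,-.0815,.009,1.683)
```

```text
t 29.38 pos [ 0.6431 -0.0808  0.0435] jaw 1.680 zax [ 0.004 -0.001 -1.   ] F [ 0.5  0.8 -0.2] w 0.0146 q6 -1.98
D t[cm] 0.23 -0.04 3.45  r -0.002 0.004 -0.003 | rows>= 0.8 lin 0.0 rot
```

View pics/w24.png

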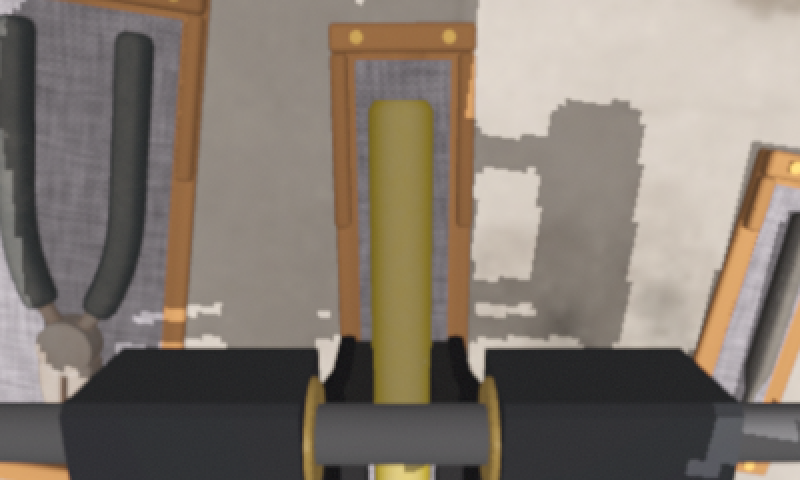

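Call:
send_rows --deltas '[{"tx":0.1,"ty":0,"tz":1.3,"rx":0,"ry":0,"rz":0},{"tx":0.1,"ty":0,"tz":2.5,"rx":0,"ry":0,"rz":0},{"tx":0.1,"ty":0,"tz":3.1,"rx":0,"ry":0,"rz":0},{"tx":0.1,"ty":0,"tz":3.4,"rx":0,"ry":0,"rz":0},{"tx":0.1,"ty":0,"tz":3.4,"rx":0,"ry":0,"rz":0}]'

```text
time: 29.8
position: [0.6395, -0.0801, 0.0081]
tool_rot: [-0.055, 0.998, 0.0, -0.001]
ft_force: [-4.5, 0.5, 11.7]
grip_width: 0.0144
```

Call:
send_rows --deltas '[{"tx":0,"ty":0,"tz":0,"rx":0,"ry":0,"rz":0},{"tx":0,"ty":0,"tz":0,"rx":0,"ry":0,"rz":0},{"tx":0,"ty":0,"tz":0,"rx":0,"ry":0,"rz":0}]'

```text
time: 30.05
position: [0.6394, -0.0801, 0.0081]
tool_rot: [-0.055, 0.998, 0.0, -0.001]
ft_force: [-4.4, -0.2, 11.1]
grip_width: 0.0142
```

Run:
```python
from go import *
st();go(.641,-.0815,.009,1.683)
```

```text
t 30.05 pos [ 0.6394 -0.0801  0.0081] jaw 1.681 zax [-0.002 -0.    -1.   ] F [-4.4 -0.2 11.1] w 0.0142 q6 -1.98
D t[cm] -0.14 -0.15 -0.09  r 0.000 -0.002 -0.002 | rows>= 0.1 lin 0.0 rot
```

Release and lift away.

Call:
send_rows --deltas '[{"tx":0,"ty":0,"tz":-0.1,"rx":0,"ry":0,"rz":0},{"tx":0,"ty":0,"tz":-0.1,"rx":0,"ry":0,"rz":0},{"tx":0,"ty":0,"tz":-0.1,"rx":0,"ry":0,"rz":0},{"tx":0,"ty":0,"tz":-1,"rx":0,"ry":0,"rz":0},{"tx":0,"ty":0,"tz":-3,"rx":0,"ry":0,"rz":0}]' --claw 2.8

```text
time: 30.47
position: [0.6381, -0.0795, 0.0345]
tool_rot: [-0.055, 0.999, 0.001, -0.003]
ft_force: [-0.6, 0.6, -0.2]
grip_width: 0.0274
```

Call:
send_rows --deltas '[{"tx":0,"ty":0,"tz":-4,"rx":0,"ry":0,"rz":0},{"tx":0,"ty":0,"tz":-8,"rx":0,"ry":0,"rz":0},{"tx":0,"ty":0,"tz":-12,"rx":0,"ry":0,"rz":0},{"tx":0,"ty":0,"tz":-16,"rx":0,"ry":0,"rz":0},{"tx":0,"ty":0,"tz":-18,"rx":0,"ry":0,"rz":0}]'

```text
time: 30.88
position: [0.6428, -0.0807, 0.223]
tool_rot: [-0.055, 0.998, -0.001, 0.004]
ft_force: [0.4, -0.2, 0.5]
grip_width: 0.0281
```

Call:
send_rows --deltas '[{"tx":0,"ty":0,"tz":0,"rx":0,"ry":0,"rz":0},{"tx":0,"ty":0,"tz":0,"rx":0,"ry":0,"rz":0},{"tx":0,"ty":0,"tz":0,"rx":0,"ry":0,"rz":0},{"tx":0,"ty":0,"tz":0,"rx":0,"ry":0,"rz":0},{"tx":0,"ty":0,"tz":0,"rx":0,"ry":0,"rz":0}]'

```text
time: 31.3
position: [0.6393, -0.0798, 0.2148]
tool_rot: [-0.055, 0.999, 0.001, -0.002]
ft_force: [0.5, 0.3, -0.5]
grip_width: 0.0281
```

Run:
```python
from go import *
from det import *
for i in range(6): robot.camera('top')
det('wrist',T+Y,draw='w25');st();det('top',['polish_bar','grey_stone'])
```

```text
graver outl p=0.57 n=442 px=[424. 170.] rect c=(629.7,38.9) size 73x10 ang -0.036 pca -0.031
   tip p=0.63 [422.9 173.3] [631.   38.9   5. ]
   tip p=0.40 [227.8 149.9] [ 628.5 -185.9    5. ]
round_punch outl p=0.78 n=837 px=[132. 149.] rect c=(642.9,-293.0) size 105x12 ang 0.098 pca 0.087
round_punch outl p=0.46 n=1382 px=[325. 156.] rect c=(641.2,-78.6) size 142x16 ang 0.104 pca 0.113
   tip p=0.80 [135.8 152.3] [ 642.4 -291.1    5. ]
screwdriver outl p=0.61 n=1195 px=[324. 152.] rect c=(624.8,-80.2) size 107x16 ang 0.104 pca 0.107
   tip p=0.79 [324.  169.1] [638.7 -75.2   5. ]
side_cutter outl p=0.74 n=2304 px=[218. 145.] rect c=(630.3,-185.2) size 136x47 ang -0.040 pca -0.049
   tip p=0.58 [229.7 154.2] [ 633.2 -183.6    5. ]
tray_short outl p=0.73 n=2408 px=[421. 171.] rect c=(631.2,36.2) size 110x38 ang -0.055 pca -0.059
   tip p=0.57 [420.4 171.7] [629.7  36.    4. ]
tray_middle outl p=0.72 n=3180 px=[139. 153.] rect c=(645.8,-294.2) size 141x41 ang 0.084 pca 0.080
   tip p=0.74 [136.1 154.5] [ 645.1 -291.4    4. ]
tray_long outl p=0.81 n=4225 px=[309. 167.] rect c=(640.5,-79.6) size 176x44 ang 0.121 pca 0.111
   tip p=0.82 [319.  170.9] [641.6 -80.7   4. ]
   tip p=0.73 [561.5  10.6] [444.1 152.9   4. ]
tray_wide outl p=0.59 n=7447 px=[229. 148.] rect c=(632.4,-185.1) size 172x74 ang -0.047 pca -0.049
   tip p=0.84 [228.6 152.3] [ 631.3 -185.2    4. ]
   tip p=0.59 [561.6  12.2] [445.6 153.4   4. ]
t 32.45 pos [ 0.6405 -0.0802  0.2171] jaw 1.680 zax [ 0. -0. -1.] F [ 0.6  0.7 -0.9] w 0.0283 q6 -1.98
   tip p=0.56 [320.6 150. ] [634.3  37.5   5. ]
grey_stone outl p=0.62 n=40 px=[273. 227.] rect c=(439.4,153.5) size 18x13 ang 0.813 pca 0.970
   tip p=0.47 [274.1 226.7] [429.2 153.6   5. ]
```

View pics/w25.png

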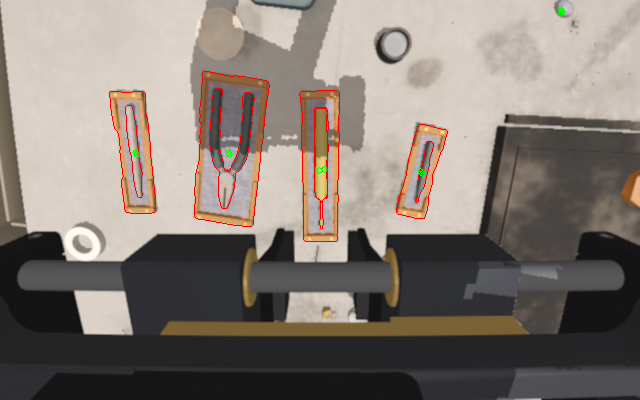

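Run:
```python
from go import *
from det import *
det('top',['polish_bar'],th=0.2); c=robot.camera('top');save('tend',c['color'])
det('scene',['polish_bar'],th=0.2)
st()
```

```text
tip p=0.66 [244.7 167.5] [421.9 286.1   5. ]
t 33.05 pos [ 0.6405 -0.0802  0.217 ] jaw 1.680 zax [ 0. -0. -1.] F [-0.   0.   0.2] w 0.0278 q6 -1.98
```

View pics/tend.png

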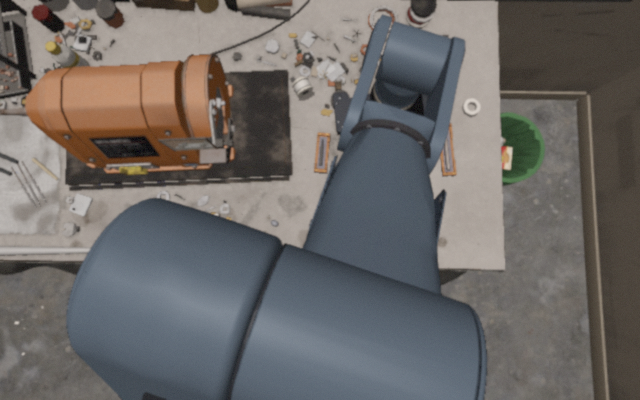

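```bash
python3 -c "
from rig import robot
print(robot.hand_in())"
```

```text
the job is handed in; nothing more can be done
None
```

All four tools are in their own trays, set down and released. I handed the job in at about 33 s of the 131 s allowed; no verdict was reported.

**Tool positions:** In the last wrist view, every tool lay within about 3 mm of its tray's middle and within about 0.03 rad of its length:

| Tool | Tool centre (x, y) in mm | Tray | Tray centre (x, y) in mm |
|---|---|---|---|
| Graver | 630, 39 | short | 631, 36 |
| Doming punch | 643, -293 | middle | 646, -294 |
| Screwdriver | 641, -79 | long | 641, -80 |
| Side cutters | 630, -185 | wide | 632, -185 |

- **Misreads:** The best network outline for the screwdriver caught only part of it, with its centre about 16 mm short. The table uses an outline of its full 142 mm length, which the network labelled as the punch and which matches the picture. A few other low-confidence network reports were also false and I set them aside.
- **Robot at hand-in:** The gripper was open, 0.217 m above the bench, with no more than about 1 N measured on the wrist.
- **Grey stone:** At the end it was at its starting place within about 2 mm.
- **Polishing bar:** I could not check it fully at the end because the arm hid it from the top camera. It was unmoved, within about 3 mm, when last seen from the wrist after the side cutters had been taken, and the arm did not pass near it after the graver was lifted. A final reading from the scene camera put it at 422, 286 mm against 434, 303 mm at the start. I put that 20 mm gap down to a rough network point rather than movement.

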